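Dock a vial cassette and snap its rocker catch over

ROBOT

A 6-joint arm with a two-finger parallel gripper is mounted at the origin on the work surface. World frame = base frame: x ahead of the robot, y to its left, z up, the work surface at z = 0. Lengths are in m, angles in degrees, forces in N, time in s.
With the tool pointing down it reaches from about 0.325 to 0.775 m from the base axis. Payload 5.5 kg.
Tool frame: the origin (TCP) lies midway between the tips of the shut fingers; the grasp point (between the pads) lies 19 mm behind it; z points along the fingers, x is the direction in which the jaws open and shut, and the axes are right-handed (so a half turn about z gives the same grasp; the last joint's range is limited). The gripper opens to 85 mm and grips with 20 to 120 N. Pads are 22 mm wide; open, the fingers measure 114 mm over their backs; the gripper's body (76 mm by 85 mm) begins 54 mm behind the grasp point. The pads swing forward as they close: fully open they stand 13 mm farther back than shut.
Start: joints at [64.418, 5.22, 70.514, -0, 104.267, -3.249], TCP at [0.228, 0.555, 0.2] pointing down, gripper open.
Joint ranges: [-164.24, 164.24], [-49.07, 125.15], [9.68, 141.18], [-86.29, 266.29], [3.28, 154.24], [-151.56, 151.56]. Speed limits (degrees/s): [147.25, 147.25, 172.46, 180, 180, 180].

INTERFACE

Orientations are given as a 3x3 rotation matrix whose columns are the frame's x, y, z axes.
In Python, from workcell import robot gives the robot as it stands.
- The arm moves only by the tool send_rows, never from a script. Its argument "targets" is one flat list of numbers, 6 for each row, row after row: the shift along the tool's x, y, z in units of 25 mm (1.0 is 25 mm), then the turn, a rotation vector about the tool's x, y, z in units of 6 degrees (1.0 is 6 degrees). In form: [tx, ty, tz, rx, ry, rz, tx, ty, tz, rx, ry, rz, ...]. A call has exactly 8 rows; each row is the pose to reach, as a shift and turn from the pose commanded when the call began, along the tool's axes at that moment; what a row does not reach only later rows make up. A row lasts 1/12 s, in which the tool goes at most 41.7 mm and 7.16 degrees, less where a joint would pass 70% of its speed; a pose out of reach is approached as far as the arm can. A call with a gripper value outside its range is refused whole. "gripper" is the closure, from 0 (fully open) to 1 (shut), set as the call begins (left out, the last holds). The fingers move at their own pace and stop on an object; "grip_force" is the grip in N (left out, the last holds). Time passes only in rows, so rows that repeat a pose let the fingers close, or fill a call up. It gives the time, the measured TCP pose, the force and the opening at its end, in the units of the state.
- robot.get_state(): the state, without advancing time (a new reading comes with each control period).
- robot.camera(name): name is "scene" or "side" or "wrist"; returns the picture (480x640x3 uint8, blue, green, red); there is no depth.
- robot.get_calibration(name): a dict with "camera_matrix" (3x3 intrinsics, pixels), "cam_to_world" (4x4, takes a point from camera to world coordinates); the wrist camera has in their place "mount" (4x4, takes a point from camera to tool coordinates, whose origin is the TCP and whose axes are the tool frame's). Camera axes: x right, y down, z forward; pixel columns grow to the right and rows downward; lengths in m; the calibration is good to about 2 mm. A picture is of the moment at which its call begins: read the wrist's pose just before it. get_calibration takes no time and is no camera call.
- robot.close_job(): hands the job in, once; it reports no verdict.
The state is a dict: "time_s": time; "qpos": joint angles; "qvel": joint speeds; "joint_torque": joint torques, N m; "position": TCP position; "tcp_rot": TCP orientation; "contact_force": force on the tool from outside, world axes, zero at the start; "ft_torque": the same for the moment, N m; "opening": finger opening in m.
Only numpy, scipy, OpenCV 4.12 (cv2) and the standard library are available. Lean on these libraries where they do the work, as an engineer would, in place of code of your own. Each camera call takes 0.05 s, during which the arm holds its last target.

TASK

Lift the white vial cassette by its orange handle and set it down between the guide rails of the loading dock, slot end towards the blue stop block. Slide it gently along the rails until it is fully home against the block, then press the red paddle of the rocker catch down past its centre so that it snaps over and its nose drops into the cassette's slot. Force nothing, leave the other things on the bench alone, and let go of everything.

Things in the scene. Friction and masses are not known exactly. Their poses are not given: they have to be found in the camera images.
- cassette: White vial cassette, 110 (x) x 60 (y) x 24 mm high, about 0.3 kg; origin at the centre of its underside, z up. Four amber vials with blue caps stand at x = -46, 16 mm proud of the deck. A cross slot, 13 mm wide, 16 mm deep, over the whole width, runs from x = +24 to +37; the rear face at x = +55 meets the stop. Loose on the bench at the start, left or right of the dock.
- handle (a point): Top of the cassette's orange handle fin, at its middle: 58 mm above the cassette's underside, at cassette x = -15, y = 0. The fin is 30 mm long along the cassette's x and 12 mm thick along y, and stands 34 mm up from the deck; grip it across its thickness.
- dock: Fixed loading dock: grey plate 260 (x) x 94 (y) x 12 mm; origin at the centre of its underside, x from the open mouth (near the robot) to the stop, z up. Aluminium guide rails run along x from -115 to +35, inner faces at y = +-33.5 (3.5 mm play a side for the cassette), tops 26 mm above the origin. The stop bears up to 15 N from the cassette, the dock and catch 20 N from the robot.
- load (a point): Point on top of the dock's plate (12 mm above the dock's origin), at dock x = -65, y = 0: here the cassette's origin can be set down from above, its x along the dock's x, clear of the open rocker (3 mm further towards the stop or 10 mm less also does). From here it slides 43 to 67 mm to its stop.
- stop_mean (a point): Point on top of the dock's plate, at dock x = +45, y = 0: the middle setting of the front face of the rigid blue stop block (64 mm wide, its top 33 mm above the dock's origin) that carries the catch. The block was clamped by hand: its true face is anywhere up to 12 mm before or behind this point, and is not measured. Find it by touch; the block does not yield.
- rocker (a joint): Over-centre catch, hinged across the stop block 25 mm behind its face, 58 mm above the dock's origin. 0 (start): open, paddle tilted up 0.4 rad; 0.4: closed, level. A spring pushes it away from the centre, 0.2: from open it takes 4 to 11 N down on the paddle, less towards 0.2, then it snaps shut. Its nose drops 6 mm into the slot if the cassette is home to 2 mm; else it is held up on the deck.
- paddle_mean (a point): Middle of the top of the red ribbed paddle when open, if the stop block is at its middle setting: dock x = +20, y = 0, 78 mm above the dock's origin, 50 mm from the hinge. It shifts with the block. The paddle is 40 mm wide (along the dock's y) and 34 mm long; its free edge, towards the mouth, 70 mm from the hinge, is highest when open: 85 mm above the dock's origin; closed, its top is 58 mm.
- spare: Bystander: grey cassette without vials, black handle, same size as the white one; leave it.
- jar_a: Bystander: glass jar, white cap, 64 mm wide, 100 mm high; origin under its centre.
- jar_b: Bystander: glass jar, steel cap, 64 mm wide, 100 mm high; origin under its centre.
- amber: Bystander: amber bottle, 60 mm wide, 140 mm high; origin under its centre.
- spanner: Bystander: steel spanner, 140 mm long, lying flat near the sampler at the back.
- beaker: Bystander: glass beaker, 64 mm wide, 80 mm high; origin under its centre.
- capdish: Bystander: small white dish, 80 mm wide, 25 mm high; origin under its centre.
Things that resemble listed ones, but are neither listed nor needed, are in the scene too. Leave any pink or turquoise look-alike of the cassette alone.

How it is judged (in metres and radians):
On the way, in this order (a step that is already met when the one before it is completed fails the run):
1. the cassette lies flat on the dock's floor between the rails, rocker still open (z of cassette in the frame of dock between 0.009 and 0.0145 m and y of cassette in the frame of dock between -0.005 and 0.005 m and angle between the x axis of cassette and the x axis of dock, either way round below 0.1 rad and angle between cassette's own z axis and vertical below 0.06 rad and x of cassette in the frame of dock between -0.085 and 0.005 m and value of joint rocker below 0.1 rad), for 0.2 s.
2. the rocker is snapped over with its nose in the slot of the cassette (value of joint rocker above 0.36 rad and x of cassette in the frame of dock above -0.0238 m), for 0.2 s.
At the end, for the whole second after the job is handed in: Cassette at rest, flat (0.06 rad) on the dock floor between the rails (centred to 5 mm, aligned to 0.1 rad), slot end to the stop, home to about 2 mm (origin at dock x -23.8 to +5 mm); rocker closed (joint above 0.36) with its nose in the slot (all of step 2 and z of cassette in the frame of dock between 0.009 and 0.0145 m and y of cassette in the frame of dock between -0.005 and 0.005 m and angle between the x axis of cassette and the x axis of dock, either way round below 0.1 rad and angle between cassette's own z axis and vertical below 0.06 rad and x of handle in the frame of dock below 0 m and x of cassette in the frame of dock below 0.005 m and linear speed of cassette below 0.01 m/s); the robot touches nothing.
It fails at once if the robot presses the dock or its rocker with more than 25 N (contact force between any of the fingers, the arm and dock above 25 N).
It fails at once if the cassette, slid towards the stop, is pressed against the dock or its stop with more than 20 N (contact force between cassette and dock above 20 N and x of cassette in the frame of dock above -0.04 m).
It fails at once if one of the other things on the bench is moved by more than 3 cm (distance of any of jar_a, jar_b, amber, spanner, beaker, capdish, spare from where it was at the start of the episode above 0.03 m).
It also fails if it takes over 58 s, if anything falls off the work surface, if the arm or the gripper's body presses on something with over 40 N, if the wrist force passes 120 N, or if a joint passes its speed limit or range.

## Working session

There is one attempt and no reset: what is moved stays moved. The work goes in short steps, Python scripts to look and compute and a tool call to move; the robot and the scene stay as the last step left them, time stands still between calls to the robot, and variables do not carry over. Pictures are saved under pics/ and viewed, and the job is handed in when it is done.

Besides the shell and the picture viewer there is one more tool, called after ">>>" as a command line: name --argument value ..., lists and objects as JSON in quotes. send_rows: Moves the arm, as the interface text tells. Its arguments: {"type":"object","properties":{"targets":{"type":"array","items":{"type":"number"}},"gripper":{"type":"number"},"grip_force":{"type":"number"}},"required":["targets"]}

```bash
mkdir -p pics; ls; python3 - <<'E'
from workcell import robot
import cv2
for n in("scene","side","wrist"):
    s=robot.get_state(); im=robot.camera(n); cv2.imwrite(f"pics/{n}0.png",im)
    print(n,robot.get_calibration(n))
print(robot.get_state())
E
```

```text
pics
scene {'camera_matrix': array([[587.11339056,   0.        , 320.20091779],
       [  0.        , 587.11339056, 229.47188181],
       [  0.        ,   0.        ,   1.        ]]), 'cam_to_world': array([[ 0.31668248,  0.80464092, -0.50226009,  1.20036347],
       [ 0.94850312, -0.27273765,  0.16110866, -0.18649016],
       [-0.00735062, -0.52741556, -0.84957566,  1.11295894],
       [ 0.        ,  0.        ,  0.        ,  1.        ]])}
side {'camera_matrix': array([[592.41861613,   0.        , 328.95660871],
       [  0.        , 592.41861613, 242.62236549],
       [  0.        ,   0.        ,   1.        ]]), 'cam_to_world': array([[ 0.85866321, -0.30591215,  0.41123625, -0.03768417],
       [-0.5125215 , -0.5193397 ,  0.68381868, -0.97818947],
       [ 0.00438287, -0.79793736, -0.60272445,  0.9582024 ],
       [ 0.        ,  0.        ,  0.        ,  1.        ]])}
wrist {'camera_matrix': array([[377.70092852,   0.        , 319.31793459],
       [  0.        , 377.70092852, 240.91409029],
       [  0.        ,   0.        ,   1.        ]]), 'mount': array([[ 9.99999204e-01, -
[... 402 characters left out ...]
18508099e-03,
        1.04266768e+02, -3.24831414e+00]), 'qvel': array([-0.00714848, -0.18475742, -0.15663165, -0.01863871,  0.01358487,
        0.00034781]), 'joint_torque': array([ 7.22292825e-04, -4.59370065e+01, -4.18526244e+01, -8.38314736e-05,
        9.47156717e-03,  6.10962843e-05]), 'position': array([0.22788403, 0.55474717, 0.19866135]), 'tcp_rot': array([[ 3.80010950e-01,  9.24981721e-01, -7.02703704e-04],
       [ 9.24980635e-01, -3.80011584e-01, -1.42135164e-03],
       [-1.58175984e-03, -1.09858129e-04, -9.99998743e-01]]), 'contact_force': array([-0.41338801, -0.22900098, -0.80624755]), 'ft_torque': array([-0.03132454, -0.01871315, -0.03754405]), 'opening': 0.08533619581689186}
```

View pics/scene0.png

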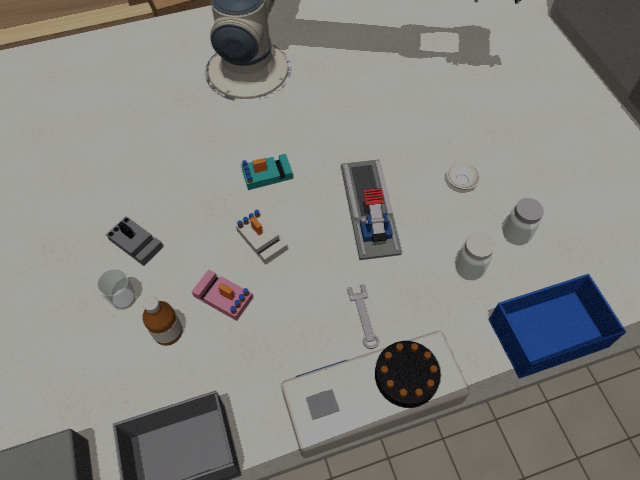

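View pics/side0.png

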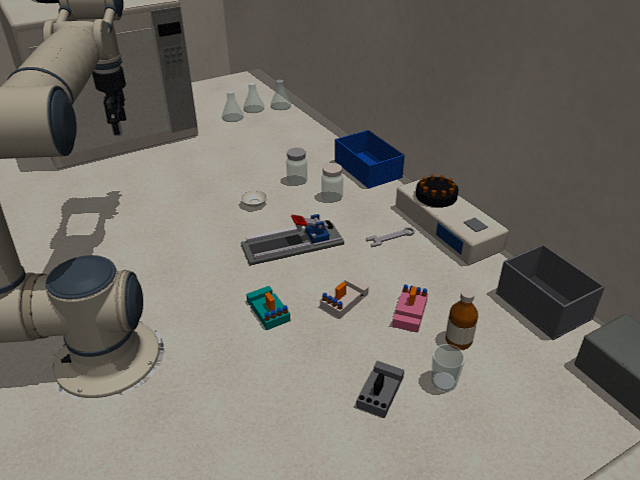

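View pics/wrist0.png

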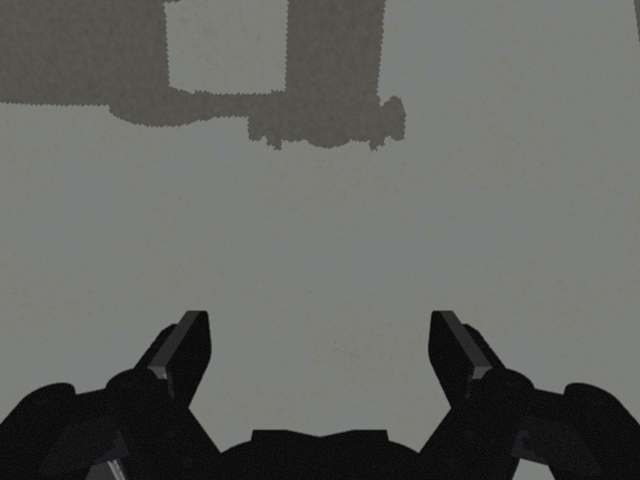

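Candidates in the scene view are white (262,236), turquoise (267,171), pink (223,294) and grey (134,240). The white one with the orange handle and blue-capped vials at (250,217) fits the description. I'll confirm it in an enlarged crop and crop the dock too.

```bash
python3 - <<'E'
import cv2
a=cv2.imread("pics/scene0.png")
cv2.imwrite("pics/c1.png",cv2.resize(a[195:275,220:300],None,fx=7,fy=7,interpolation=cv2.INTER_CUBIC))
cv2.imwrite("pics/c2.png",cv2.resize(a[150:270,330:410],None,fx=5,fy=5,interpolation=cv2.INTER_CUBIC))
b=cv2.imread("pics/side0.png")
cv2.imwrite("pics/c3.png",cv2.resize(b[205:325,235:375],None,fx=5,fy=5,interpolation=cv2.INTER_CUBIC))
E
```

```text
(no output)
```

View pics/c1.png

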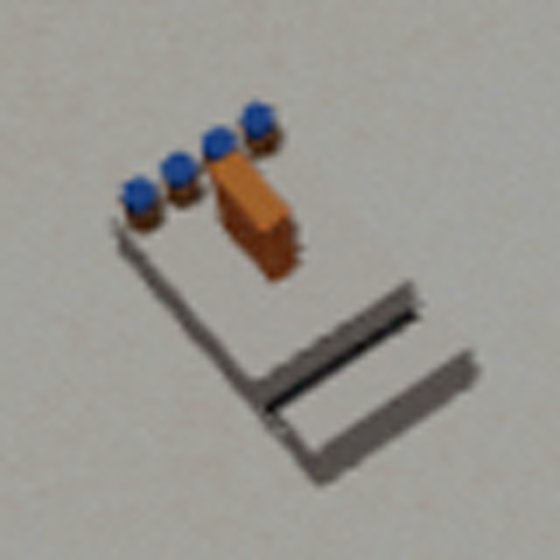

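View pics/c2.png

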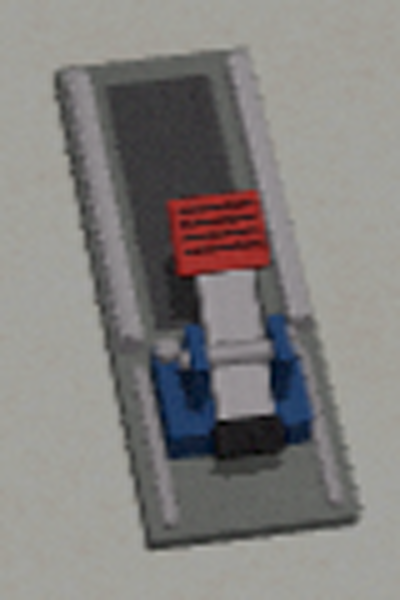

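View pics/c3.png

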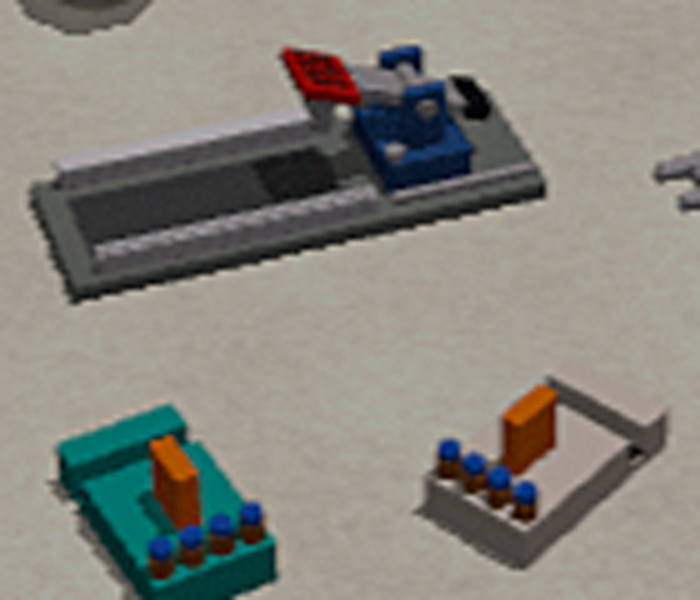

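The crops confirm the white cassette, with white body, four blue caps at scene (240–257, 210–222) and the slot end lower right. Next I'll fit both poses from keypoints in the two fixed views.

```bash
cat > h.py <<'E'
import numpy as np, cv2
from workcell import robot
from scipy.optimize import least_squares
C={n:robot.get_calibration(n) for n in("scene","side","wrist")}
def proj(n,P,state=None):
    c=C[n]; P=np.atleast_2d(P)
    if n=="wrist":
        T=np.eye(4);T[:3,:3]=state["tcp_rot"];T[:3,3]=state["position"];M=T@c["mount"]
    else: M=c["cam_to_world"]
    q=(P-M[:3,3])@M[:3,:3]; uv=q@c["camera_matrix"].T
    return uv[:,:2]/uv[:,2:]
def T2(p,P):
    c,s=np.cos(p[2]),np.sin(p[2]);P=np.atleast_2d(P)
    return np.c_[c*P[:,0]-s*P[:,1]+p[0],s*P[:,0]+c*P[:,1]+p[1],P[:,2]]
def px(v,f,ox,oy): return [(v[0]+.5)/f-.5+ox,(v[1]+.5)/f-.5+oy]
def rel(s,R_t,p_t):
    "shift/turn in row units from commanded/measured pose s"
    from scipy.spatial.transform import Rotation as Ro
    R=s["tcp_rot"]; return np.r_[R.T@(np.array(p_t)-s["position"])/.025, np.degrees(Ro.from_matrix(R.T@R_t).as_rotvec())/6]
E
cat > fit.py <<'E'
from h import *
S1=lambda v:("scene",px(v,7,220,195)); S2=lambda v:("scene",px(v,5,330,150)); S3=lambda v:("side",px(v,5,235,205))
cas=[(S1((210,163)),(-30,-6,58)),(S1((238,152)),(-30,6,58)),(S1((293,212)),(0,6,58)),(S1((265,232)),(0,-6,58)),
(S1((320,485)),(55,-30,0)),(S1((475,380)),(55,30,0)),(S1((470,352)),(55,30,24)),(S1((318,452)),(55,-30,24)),(S1((199,148)),(-46,0,40)),
(S1((410,283)),(24,30,24)),
(S3((553,386)),(0,6,58)),(S3((503,418)),(-30,6,58)),(S3((525,427)),(-30,-6,58)),(S3((518,568)),(-55,-30,0)),(S3((665,412)),(55,-30,24)),(S3((487,466)),(-46,0,40)),(S3((662,440)),(55,-30,0))]
dk=[(S2((55,72)),(-130,-47,12)),(S2((245,50)),(-130,47,12)),(S2((357,513)),(130,47,12)),(S2((148,540)),(130,-47,12)),
(S3((33,187)),(-130,47,12)),(S3((72,300)),(-130,-47,0)),(S3((72,285)),(-130,-47,12)),(S3((545,180)),(130,-47,12)),(S3((545,194)),(130,-47,0))]
def fit(k,p0):
    f=lambda p:np.concatenate([proj(o[0],T2(p,np.array(m)/1000))[0]-o[1] for o,m in k])
    r=least_squares(f,p0,loss="soft_l1");e=f(r.x).reshape(-1,2);print(r.x,np.degrees(r.x[2]));print(np.round(e,1).tolist());return r.x
c=fit(cas,[.45,.1,0]);d=fit(dk,[.5,.3,0.])
bl=[(S2((168,202)),(-64.5,-20,85)),(S2((265,190)),(-64.5,20,85)),(S3((282,48)),(-64.5,20,85)),(S3((302,97)),(-64.5,-20,85)),(S3((387,188)),(-25,-32,12)),(S3((357,106)),(-25,-32+0,33))]
for o,m in bl:
    g=lambda q:proj(o[0],T2(d,(np.array([70+q[0],q[1],0])+m)/1000))[0]-o[1]
    r=least_squares(g,[0,0]);print(m,"block off",r.x,"res",g(r.x))
E
python3 fit.py
```

```text
[ 0.52802964 -0.10612569  0.35153221] 20.14131216033977
[[-0.5, 0.8], [0.1, -0.6], [0.4, 0.1], [-0.2, 0.2], [0.3, 1.1], [0.4, 1.0], [0.5, -0.6], [-0.4, 0.5], [0.0, 1.2], [0.5, -0.3], [-3.2, -0.4], [-1.3, -0.1], [-1.6, 0.3], [0.9, 1.1], [0.3, -0.2], [-0.5, 0.9], [0.4, 1.7]]
[ 0.52608493  0.14879504 -0.18340261] -10.508195376727278
[[-0.1, -0.7], [0.8, -0.8], [1.5, 0.6], [0.3, 0.7], [-1.2, -0.3], [0.1, 1.7], [-0.2, 1.0], [0.6, 0.9], [0.5, 1.7]]
(-64.5, -20, 85) block off [-0.1430583  -0.56854941] res [-3.01270120e-12  2.89617219e-11]
(-64.5, 20, 85) block off [-0.3989277   1.88694512] res [-1.08570930e-11  5.25602672e-10]
(-64.5, 20, 85) block off [0.48078756 1.11665102] res [-4.45083970e-11  4.52757831e-11]
(-64.5, -20, 85) block off [-3.18789047 -4.66263464] res [3.39645112e-09 3.00153147e-09]
(-25, -32, 12) block off [ 3.58766304 11.46121612] res [2.44256171e-10 1.63078653e-08]
(-25, -32, 33) block off [ 3.48297289 59.87602126] res [2.35900188e-11 8.81072992e-13]
```

```bash
cat >> h.py <<'E'
def Rd(yaw_y):
    a=np.radians(yaw_y); y=np.array([np.cos(a),np.sin(a),0]); z=np.array([0,0,-1.]); return np.c_[np.cross(y,z),y,z]
E
python3 - <<'E'
from h import *
s=robot.get_state(); print(np.round(rel(s,Rd(20.14),[.514,-.111,.2]),2))
E
```

```text
[-2.028e+01  2.071e+01 -2.000e-02 -1.000e-02  1.000e-02 -7.080e+00]
```

>>> send_rows --targets '[-1.1,1.1,0,0,0,0,-2.2,2.2,0,0,0,-0.5,-3.3,3.3,0,0,0,-1.5,-4.4,4.4,0,0,0,-2.5,-5.5,5.5,0,0,0,-3.5,-6.6,6.7,0,0,0,-4.5,-7.7,7.8,0,0,0,-5.5,-8.8,8.9,0,0,0,-6.5]' --gripper 0 --grip_force 50

```text
time_s: 0.82
position: [0.3496, 0.2673, 0.1994]
tcp_rot: [[-0.286, 0.958, 0.0], [0.958, 0.286, -0.0], [-0.0, 0.0, -1.0]]
contact_force: [0.3, 0.1, 0.3]
opening: 0.0855
```

```bash
python3 - <<'E'
from h import *
s=robot.get_state(); print(s["time_s"],s["position"],s["qpos"].round(1),np.round(rel(s,Rd(20.14),[.514,-.111,.2]),2))
E
```

```text
0.8167 [0.34961221 0.26731207 0.19938611] [ 33.  -19.5  93.3  -0.  106.3 -73.6] [-16.38   1.98  -0.02   0.     0.    -0.59]
```

>>> send_rows --targets '[-1.4,0.2,0,0,0,-0.2,-2.8,0.4,0,0,0,-0.5,-4.2,0.6,0,0,0,-0.6,-5.6,0.8,0,0,0,-0.6,-7.0,1.0,0,0,0,-0.6,-8.4,1.1,0,0,0,-0.6,-9.8,1.3,0,0,0,-0.6,-11.2,1.5,0,0,0,-0.6]'

```text
time_s: 1.48
position: [0.4641, 0.0092, 0.1995]
tcp_rot: [[-0.34, 0.94, 0.0], [0.94, 0.34, 0.0], [0.0, 0.0, -1.0]]
contact_force: [0.9, 0.2, -0.2]
opening: 0.0853
```

>>> send_rows --targets '[-1.4,0.1,0,0,0,0,-2.7,0.2,0,0,0,0,-3.8,0.3,0,0,0,0,-4.6,0.4,0,0,0,0,-5.0,0.4,0,0,0,0,-5.1,0.4,0,0,0,0,-5.1,0.4,0,0,0,0,-5.1,0.4,0,0,0,0]'

```text
time_s: 2.15
position: [0.5165, -0.1045, 0.1997]
tcp_rot: [[-0.341, 0.94, -0.0], [0.94, 0.341, 0.001], [0.001, 0.0, -1.0]]
contact_force: [0.1, 0.6, 0.6]
opening: 0.085
```

```bash
python3 - <<'E'
from h import *
s=robot.get_state(); print(s["time_s"],s["position"],s["qpos"].round(1),np.round(rel(s,Rd(20.14),[.514,-.111,.2]),2))
im=robot.camera("wrist"); cv2.imwrite("pics/w1.png",im)
E
```

```text
2.15 [ 0.51645995 -0.10454008  0.19967933] [ -15.2   -6.    81.7    0.   104.3 -125.1] [-0.21 -0.18 -0.01  0.   -0.   -0.03]
```

View pics/w1.png

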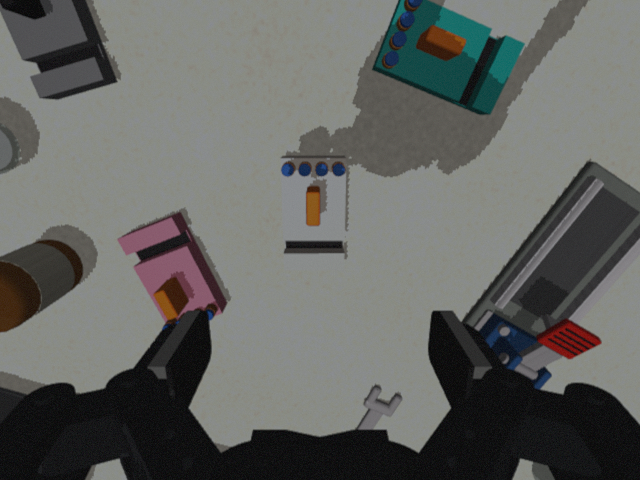

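The wrist view shows the white cassette at centre, with the vials at row 169, the handle top at about (313,206) and the slot at row 245. Enlarging to refine.

```bash
python3 - <<'E'
import cv2
a=cv2.imread("pics/w1.png")
cv2.imwrite("pics/w1c.png",cv2.resize(a[145:265,265:365],None,fx=5,fy=5,interpolation=cv2.INTER_CUBIC))
E
```

```text
(no output)
```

View pics/w1c.png

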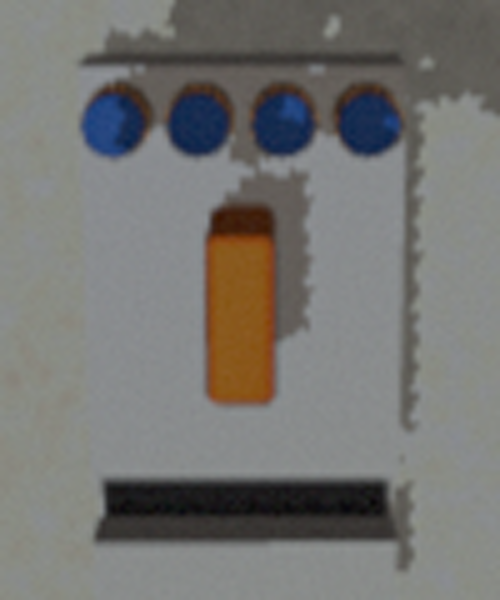

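```bash
cat > fw.py <<'E'
from h import *
def fitw(s,k,p0,f,ox,oy):
    g=lambda p:np.concatenate([proj("wrist",T2(p,np.array(m)/1000),s)[0]-px(v,f,ox,oy) for v,m in k])
    r=least_squares(g,p0,loss="soft_l1");print("pose",r.x.round(4),np.degrees(r.x[2]).round(2),"res",g(r.x).reshape(-1,2).round(1).tolist());return r.x
E
python3 - <<'E'
from fw import *
s=robot.get_state()
k=[((207,235),(-30,-6,58)),((275,235),(-30,6,58)),((275,405),(0,6,58)),((207,405),(0,-6,58)),((240.5,119),(-46,0,40)),((95,543),(37,-30,24)),((400,543),(37,30,24)),((85,60),(-55,-30,24)),((404,60),(-55,30,24))]
p=fitw(s,k,[.528,-.106,.35],5,265,145)
h=T2(p,[[-.015,0,.058]])[0];print(h)
yw=np.degrees(p[2])
for z in(.2,.033): print(np.round(rel(s,Rd(yw),[h[0],h[1],z]),2))
E
```

```text
pose [ 0.5262 -0.1063  0.3505] 20.08 res [[-0.4, -0.3], [0.3, -0.4], [0.4, -0.1], [0.1, -0.1], [0.2, 1.0], [-0.2, -0.6], [-0.2, -0.8], [-1.4, 0.8], [0.7, 0.5]]
[ 0.51214464 -0.11140578  0.058     ]
[-0.21 -0.26 -0.01  0.   -0.   -0.02]
[-0.21 -0.26  6.67  0.   -0.   -0.02]
```

>>> send_rows --targets '[-0.2,-0.25,0.5,0,0,0,-0.2,-0.25,1.7,0,0,0,-0.2,-0.25,3.0,0,0,0,-0.2,-0.25,4.2,0,0,0,-0.2,-0.25,5.2,0,0,0,-0.2,-0.25,6.0,0,0,0,-0.2,-0.25,6.5,0,0,0,-0.2,-0.25,6.7,0,0,0]'

```text
time_s: 2.87
position: [0.5113, -0.1111, 0.03]
tcp_rot: [[-0.342, 0.94, -0.003], [0.94, 0.342, 0.001], [0.002, -0.002, -1.0]]
contact_force: [0.3, 0.2, 0.2]
opening: 0.0858
```

>>> send_rows --targets '[0,0,0.08,0,0,0,0,0,0.08,0,0,0,0,0,0.08,0,0,0,0,0,0.08,0,0,0,0,0,0.08,0,0,0,0,0,0.08,0,0,0,0,0,0.08,0,0,0,0,0,0.08,0,0,0]' --gripper 1 --grip_force 50

```text
time_s: 3.53
position: [0.5126, -0.1124, 0.0303]
tcp_rot: [[-0.34, 0.94, 0.0], [0.94, 0.34, -0.0], [-0.0, 0.0, -1.0]]
contact_force: [-0.4, -0.1, -0.5]
opening: -0.0
```

```bash
python3 - <<'E'
from h import *
s=robot.get_state(); print(s["time_s"],s["position"],s["contact_force"],s["opening"],s["qpos"].round(1))
im=robot.camera("wrist"); cv2.imwrite("pics/w2.png",im)
E
```

```text
3.5333 [ 0.51261781 -0.11242404  0.03027784] [-0.40357074 -0.1159776  -0.53842074] -3.787051217034775e-05 [ -16.1   -4.5   97.5   -0.    87.  -126. ]
```

View pics/w2.png

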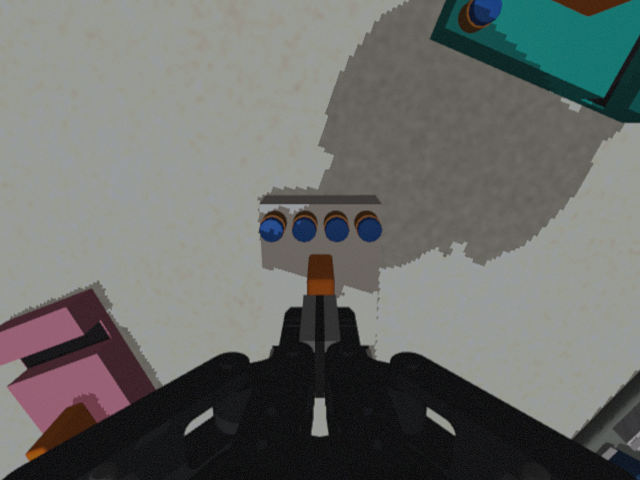

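The gripper reads fully shut, but the fin should hold it about 12 mm open. I'll look closely before moving.

```bash
python3 - <<'E'
from h import *
a=cv2.imread("pics/w2.png")
cv2.imwrite("pics/w2c.png",cv2.resize(a[220:360,250:390],None,fx=4,fy=4,interpolation=cv2.INTER_CUBIC))
b=robot.camera("side");cv2.imwrite("pics/s2.png",b)
c=robot.camera("scene");cv2.imwrite("pics/sc2.png",c)
cv2.imwrite("pics/s2c.png",np.hstack([cv2.resize(b[230:330,290:390],None,fx=4,fy=4,interpolation=cv2.INTER_CUBIC),cv2.resize(c[180:280,210:310],None,fx=4,fy=4,interpolation=cv2.INTER_CUBIC)]))
s=robot.get_state();print(s["opening"],s["joint_torque"].round(2),s["contact_force"])
E
```

```text
0.00017361037270925383 [ -0.   -37.48 -40.93  -0.     0.     0.  ] [-0.038851   -0.61952373  1.12481239]
```

View pics/w2c.png

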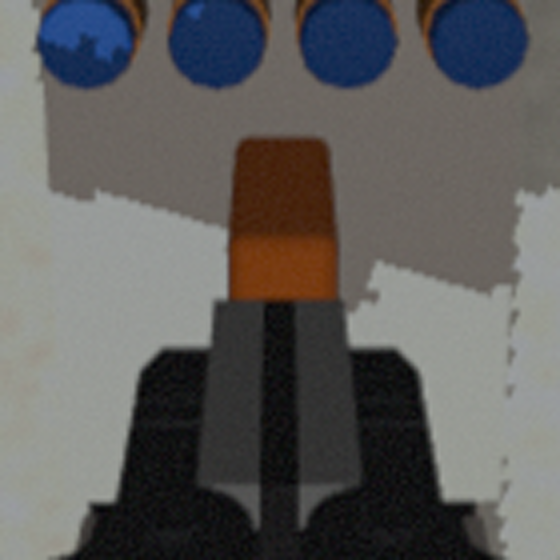

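View pics/s2c.png

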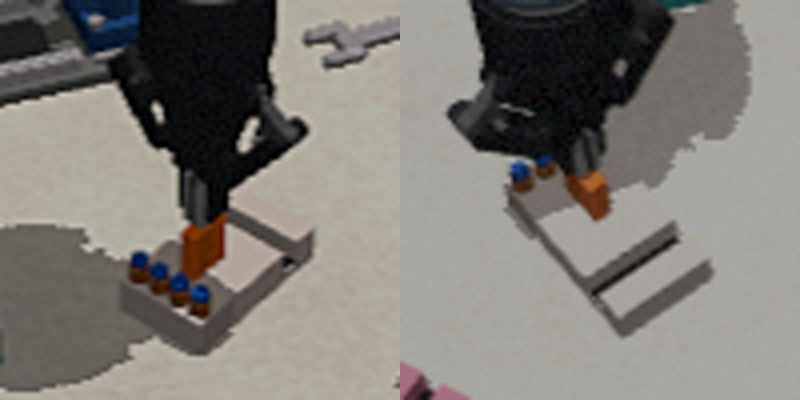

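The pictures show the fingers shut just on top of the fin. The real tips are about 30 mm short of the reported TCP, at z ≈ 0.06 where TCP reads 0.030. The open-finger view at start agrees: the tips at (210/430, 312) are about 45 mm behind the TCP. So I'll open, go 28 mm deeper while watching the force, and grip again.

>>> send_rows --targets '[0,0,0,0,0,0,0,0,0,0,0,0,0,0,0,0,0,0,0,0,0,0,0,0,0,0,0,0,0,0,0,0,0,0,0,0,0,0,0,0,0,0,0,0,0,0,0,0]' --gripper 0.3

```text
time_s: 4.35
position: [0.5125, -0.1124, 0.0301]
tcp_rot: [[-0.34, 0.94, -0.0], [0.94, 0.34, 0.0], [0.0, -0.0, -1.0]]
contact_force: [0.3, 0.7, 0.5]
opening: 0.0595
```

>>> send_rows --targets '[0,0,0.2,0,0,0,0,0,0.4,0,0,0,0,0,0.6,0,0,0,0,0,0.8,0,0,0,0,0,1.0,0,0,0,0,0,1.1,0,0,0,0,0,1.1,0,0,0,0,0,1.1,0,0,0]'

```text
time_s: 5.02
position: [0.5124, -0.1123, 0.0023]
tcp_rot: [[-0.34, 0.94, -0.0], [0.94, 0.34, 0.0], [0.0, -0.0, -1.0]]
contact_force: [0.1, 0.1, -0.7]
opening: 0.0599
```

```bash
python3 - <<'E'
from h import *
s=robot.get_state();print(s["time_s"],s["opening"],s["position"],s["contact_force"])
a=robot.camera("wrist");b=robot.camera("side")
cv2.imwrite("pics/w3.png",np.hstack([cv2.resize(a[200:400,220:420],None,fx=2,fy=2),cv2.resize(b[230:330,290:390],None,fx=4,fy=4,interpolation=cv2.INTER_CUBIC)]))
E
```

```text
5.0167 0.05994656329057106 [ 0.51238925 -0.11229658  0.00234072] [ 0.10422485  0.07122288 -0.6625346 ]
```

View pics/w3.png

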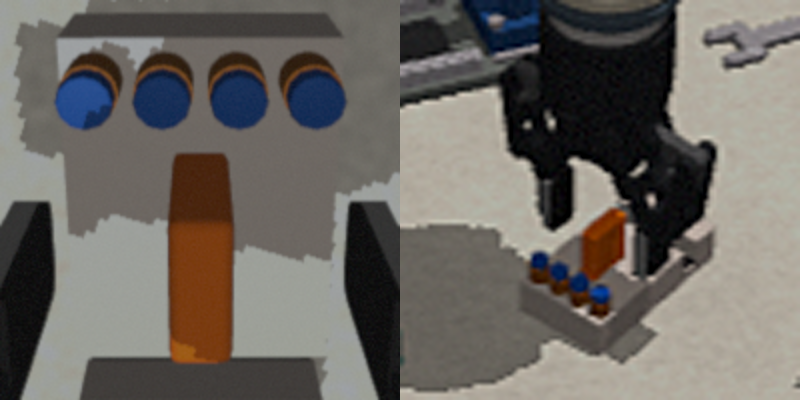

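The fin is now between the fingers: gap centre at crop x≈199, fin at 201. Closing.

>>> send_rows --targets '[0,0,0,0,0,0,0,0,0,0,0,0,0,0,0,0,0,0,0,0,0,0,0,0,0,0,0,0,0,0,0,0,0,0,0,0,0,0,0,0,0,0,0,0,0,0,0,0]' --gripper 1 --grip_force 50

```text
time_s: 5.78
position: [0.5126, -0.1123, 0.0028]
tcp_rot: [[-0.34, 0.94, 0.0], [0.94, 0.34, -0.0], [-0.0, 0.0, -1.0]]
contact_force: [-0.9, 0.9, 2.6]
opening: 0.0113
```

```bash
python3 - <<'E'
from h import *
s=robot.get_state();print(s["time_s"],s["opening"],s["position"],s["contact_force"])
a=robot.camera("wrist");b=robot.camera("side")
cv2.imwrite("pics/w4.png",np.hstack([cv2.resize(a[200:400,220:420],None,fx=2,fy=2),cv2.resize(b[230:330,290:390],None,fx=4,fy=4,interpolation=cv2.INTER_CUBIC)]))
E
```

```text
5.7833 0.011331648602049804 [ 0.51264236 -0.11230709  0.00279901] [-0.86124234  0.91416971  2.57678176]
```

View pics/w4.png

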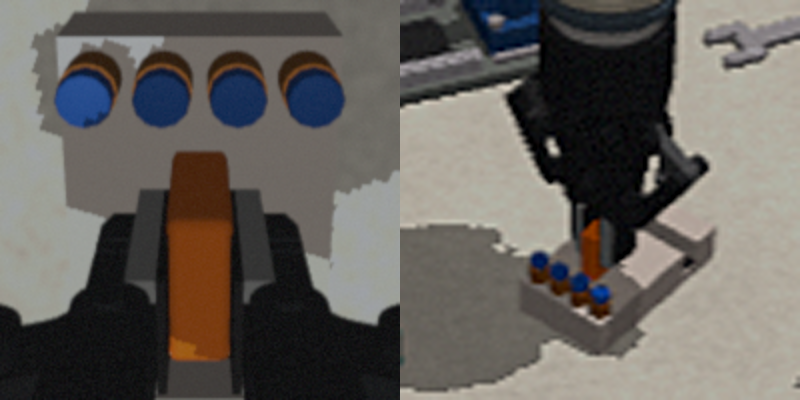

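Gripped: opening reads 11.3 mm on the 12 mm fin. Lifting.

>>> send_rows --targets '[0,0,-0.2,0,0,0,0,0,-0.6,0,0,0,0,0,-1.2,0,0,0,0,0,-1.8,0,0,0,0,0,-2.5,0,0,0,0,0,-3.2,0,0,0,0,0,-3.8,0,0,0,0,0,-4.0,0,0,0]'

```text
time_s: 6.55
position: [0.5136, -0.1127, 0.106]
tcp_rot: [[-0.34, 0.94, 0.004], [0.94, 0.34, -0.001], [-0.003, 0.003, -1.0]]
contact_force: [0.1, -0.9, -1.8]
opening: 0.0107
```

```bash
python3 - <<'E'
from h import *
s=robot.get_state();print(s["time_s"],s["opening"],s["position"],s["contact_force"],s["qpos"].round(1))
d=[0.52608493,0.14879504,-0.18340261]
h=T2(d,[[-.085,0,0]])[0]
print(h,np.round(rel(s,Rd(np.degrees(d[2])),[h[0],h[1],.1028]),2))
E
```

```text
6.55 0.010735449082276239 [ 0.51363888 -0.11274066  0.10598238] [ 0.11204123 -0.89180336 -1.84623095] [ -16.1   -6.4   91.5   -0.    94.6 -126. ]
[0.44251048 0.16429701 0.        ] [11.39  1.09  0.1   0.04  0.02  5.07]
```

>>> send_rows --targets '[0.3,0,0,0,0,0.1,1.0,0.1,0,0,0,0.5,2.0,0.2,0,0,0,1.0,3.1,0.3,0,0,0,1.5,4.2,0.4,0,0,0,2.0,5.3,0.5,0,0,0,2.5,6.4,0.6,0,0,0,3.0,7.5,0.7,0,0,0,3.5]'

```text
time_s: 7.22
position: [0.4636, 0.0714, 0.101]
tcp_rot: [[0.023, 1.0, -0.002], [1.0, -0.023, 0.0], [-0.0, -0.002, -1.0]]
contact_force: [-0.4, 0.2, -2.8]
opening: 0.0111
```

```bash
python3 - <<'E'
from h import *
s=robot.get_state();print(s["time_s"],s["opening"],s["position"],s["qpos"].round(1))
print(np.round(rel(s,Rd(-10.51),[.4425,.1643,.1028]),2))
E
```

```text
7.2167 0.011065727303225423 [0.46362332 0.07140445 0.10103342] [  4.6 -15.   99.6   0.   95.6 -84.1]
[ 3.7  -0.93 -0.07 -0.02  0.    1.54]
```

>>> send_rows --targets '[1.0,-0.2,0,0,0,0.5,1.9,-0.4,0,0,0,0.9,2.7,-0.6,0,0,0,1.2,3.3,-0.8,0,0,0,1.4,3.6,-0.9,0,0,0,1.5,3.7,-0.95,0,0,0,1.55,3.7,-0.95,0,0,0,1.55,3.7,-0.95,0,0,0,1.55]'

```text
time_s: 7.88
position: [0.4428, 0.1625, 0.1018]
tcp_rot: [[0.18, 0.984, -0.001], [0.984, -0.18, -0.001], [-0.001, -0.001, -1.0]]
contact_force: [-0.2, 0.4, -1.9]
opening: 0.011
```

```bash
python3 - <<'E'
from h import *
s=robot.get_state();print(s["time_s"],s["opening"],s["position"],s["qpos"].round(1),s["tcp_rot"].round(4).tolist())
print(np.round(rel(s,Rd(-10.51),[.4425,.1643,.1028]),2))
import pickle
for n in("wrist","scene","side"):
    cv2.imwrite(f"pics/{n}5.png",robot.camera(n))
pickle.dump(s,open("s5.pkl","wb"))
E
```

```text
7.8833 0.011028625218447701 [0.44280211 0.16254449 0.10182568] [ 16.  -14.6  99.2  -0.   95.5 -63.6] [[0.1804, 0.9836, -0.0011], [0.9836, -0.1804, -0.0007], [-0.0009, -0.001, -1.0]]
[ 0.07 -0.02 -0.04 -0.01  0.01  0.02]
```

View pics/wrist5.png

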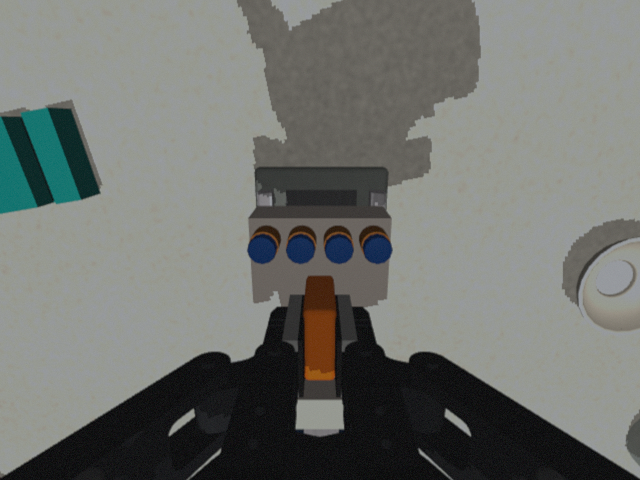

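View pics/side5.png

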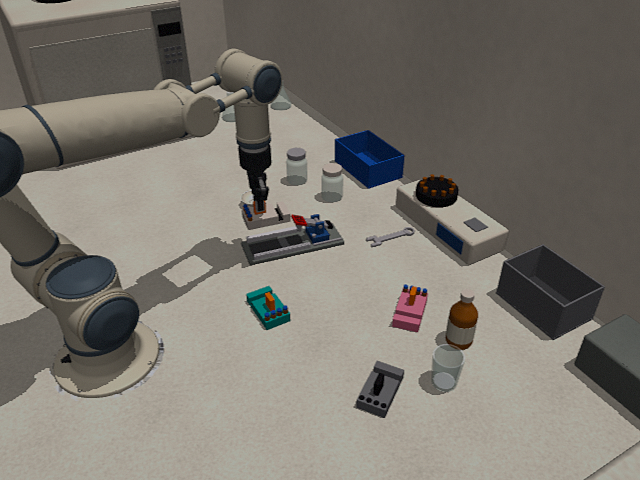

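Lifted cassette hangs over the dock. In the wrist view the dock's mouth edge shows at (257–388, 170) and the rail starts at about (263,200) and (378,200). Enlarging to refine lateral fit.

```bash
python3 - <<'E'
import cv2
a=cv2.imread("pics/wrist5.png")
cv2.imwrite("pics/w5c.png",cv2.resize(a[155:275,240:400],None,fx=5,fy=5,interpolation=cv2.INTER_CUBIC))
E
```

```text
(no output)
```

View pics/w5c.png

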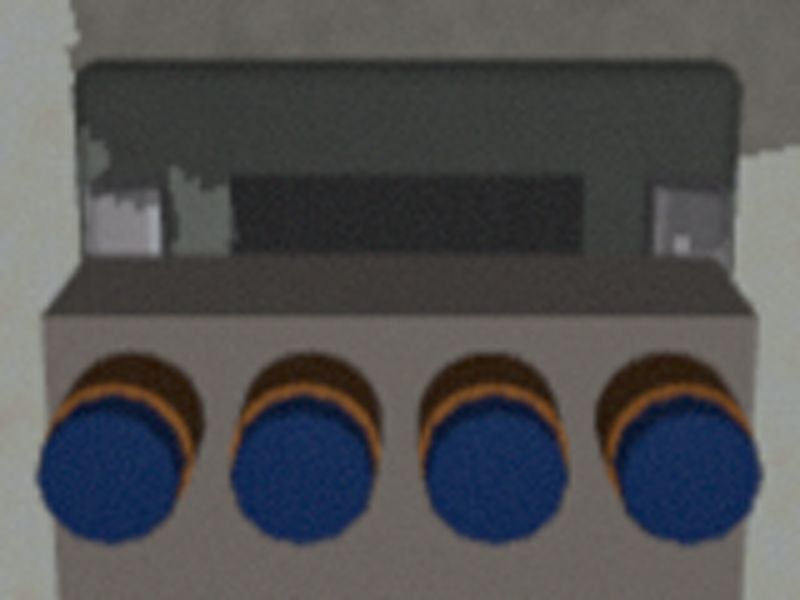

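Dock centre sits about 1.2 mm to tool +x of the cassette's centre line, yaw agrees, and tool at dock x ≈ −83 puts the cassette at ≈ −68 (allowed −75…−62). Correct and descend most of the way.

>>> send_rows --targets '[0.05,0,0.1,0,0,0,0.05,0,0.5,0,0,0,0.05,0,0.9,0,0,0,0.05,0,1.3,0,0,0,0.05,0,1.7,0,0,0,0.05,0,2.1,0,0,0,0.05,0,2.3,0,0,0,0.05,0,2.4,0,0,0]'

```text
time_s: 8.7
position: [0.4427, 0.1639, 0.0409]
tcp_rot: [[0.181, 0.984, -0.002], [0.984, -0.181, -0.001], [-0.001, -0.002, -1.0]]
contact_force: [0.7, 0.3, -2.0]
opening: 0.0108
```

```bash
python3 - <<'E'
from h import *
s=robot.get_state();print(s["time_s"],s["opening"],s["position"],s["contact_force"],np.round(rel(s,Rd(-10.51),[.4425,.1643,.0148]),2))
a=robot.camera("wrist");cv2.imwrite("pics/w6c.png",cv2.resize(a[155:275,240:400],None,fx=5,fy=5,interpolation=cv2.INTER_CUBIC))
E
```

```text
8.7 0.010777201745556441 [0.44268548 0.16385191 0.04090618] [ 0.74680552  0.27694754 -2.0365815 ] [ 0.02 -0.01  1.04 -0.02  0.01  0.02]
```

View pics/w6c.png

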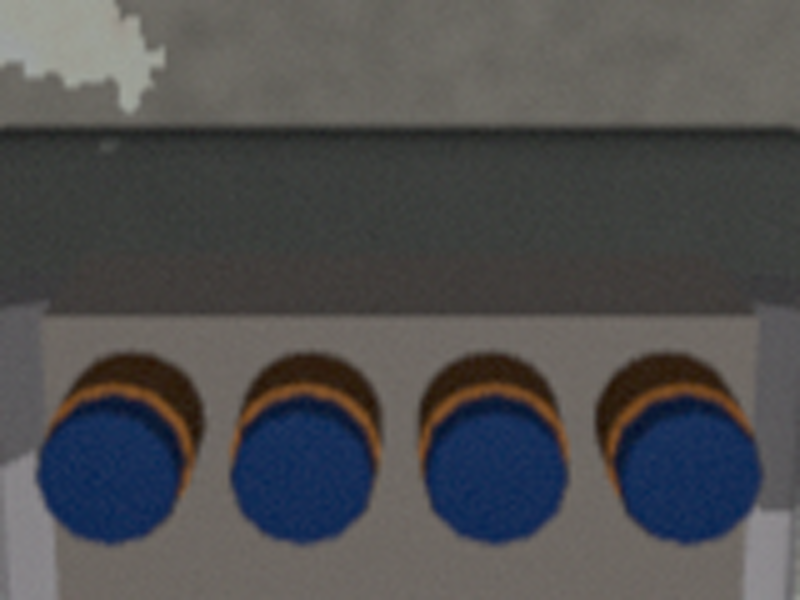

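```bash
python3 - <<'E'
from h import *
a=robot.camera("wrist");cv2.imwrite("pics/w7c.png",cv2.resize(a[170:300,220:420],None,fx=4,fy=4,interpolation=cv2.INTER_CUBIC))
E
```

```text
(no output)
```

View pics/w7c.png

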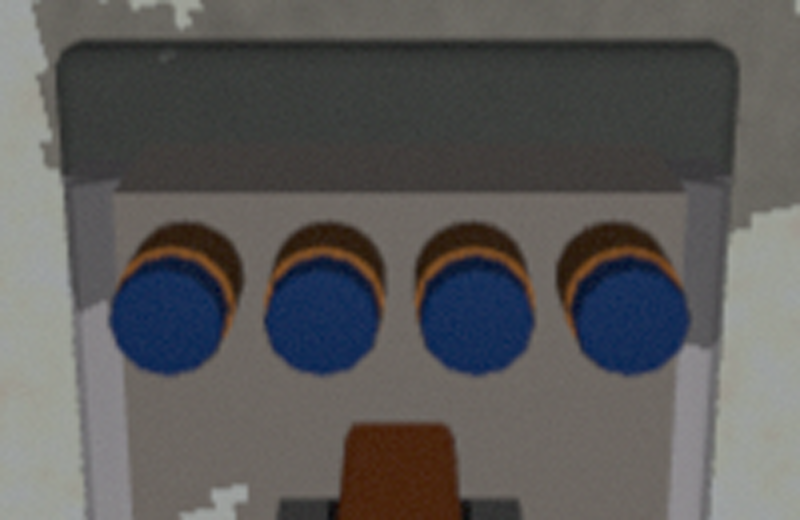

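Cassette centred within about 0.3 mm between the rail outer edges (crop 66/730 at the mouth, 88/712 further in). Descend to just above the floor.

>>> send_rows --targets '[0,0,0.1,0,0,0,0,0,0.3,0,0,0,0,0,0.5,0,0,0,0,0,0.7,0,0,0,0,0,0.85,0,0,0,0,0,0.92,0,0,0,0,0,0.95,0,0,0,0,0,0.95,0,0,0]'

```text
time_s: 9.47
position: [0.4434, 0.1641, 0.0186]
tcp_rot: [[0.181, 0.984, -0.0], [0.984, -0.181, -0.0], [-0.0, -0.0, -1.0]]
contact_force: [0.2, -0.3, -1.7]
opening: 0.0108
```

```bash
python3 - <<'E'
from h import *
s=robot.get_state();print(s["time_s"],s["opening"],s["position"],s["contact_force"],s["ft_torque"],np.round(rel(s,Rd(-10.51),[.4425,.1643,.0148]),2))
E
```

```text
9.4667 0.010814554727159375 [0.44335138 0.16406297 0.01859828] [ 0.23064391 -0.27809579 -1.72807205] [ 0.03877696  0.03426264 -0.02706054] [ 0.   -0.04  0.15 -0.    0.    0.02]
```

>>> send_rows --targets '[0,0,0.02,0,0,0,0,0,0.04,0,0,0,0,0,0.06,0,0,0,0,0,0.08,0,0,0,0,0,0.1,0,0,0,0,0,0.12,0,0,0,0,0,0.12,0,0,0,0,0,0.12,0,0,0]'

```text
time_s: 10.13
position: [0.4434, 0.1641, 0.0158]
tcp_rot: [[0.181, 0.984, -0.0], [0.984, -0.181, -0.0], [-0.0, -0.0, -1.0]]
contact_force: [-0.4, -0.3, -1.9]
opening: 0.0107
```

>>> send_rows --targets '[0,0,0.01,0,0,0,0,0,0.02,0,0,0,0,0,0.03,0,0,0,0,0,0.04,0,0,0,0,0,0.04,0,0,0,0,0,0.04,0,0,0,0,0,0.04,0,0,0,0,0,0.04,0,0,0]'

```text
time_s: 10.8
position: [0.4435, 0.1641, 0.0149]
tcp_rot: [[0.181, 0.984, 0.0], [0.984, -0.181, 0.0], [0.0, 0.0, -1.0]]
contact_force: [-0.7, -0.6, -2.2]
opening: 0.0106
```

```bash
python3 - <<'E'
from h import *
s=robot.get_state();print(s["time_s"],s["opening"],s["position"],s["contact_force"],s["ft_torque"],np.round(rel(s,Rd(-10.51),[.4425,.1643,.0148]),2))
cv2.imwrite("pics/side8.png",robot.camera("side"));cv2.imwrite("pics/scene8.png",robot.camera("scene"));cv2.imwrite("pics/wrist8.png",robot.camera("wrist"))
a=cv2.imread("pics/side8.png");b=cv2.imread("pics/scene8.png")
cv2.imwrite("pics/c8.png",np.hstack([cv2.resize(a[170:280,230:350],None,fx=3,fy=3,interpolation=cv2.INTER_CUBIC),cv2.resize(b[150:260,330:410],None,fx=3,fy=3,interpolation=cv2.INTER_CUBIC)]))
E
```

```text
10.8 0.010622960575592729 [0.44348749 0.16410901 0.0148722 ] [-0.69103546 -0.64042402 -2.21780691] [-0.01860077  0.0349039  -0.02250798] [ 0.   -0.04  0.    0.   -0.    0.02]
```

View pics/c8.png

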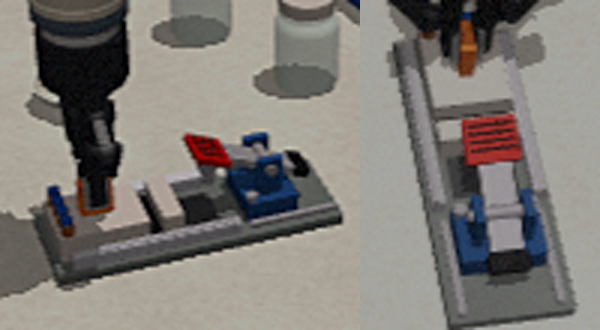

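The side view shows the cassette between the rails, with the force still near its own weight. Creeping down to contact.

>>> send_rows --targets '[0,0,0.01,0,0,0,0,0,0.02,0,0,0,0,0,0.03,0,0,0,0,0,0.04,0,0,0,0,0,0.04,0,0,0,0,0,0.04,0,0,0,0,0,0.04,0,0,0,0,0,0.04,0,0,0]'

```text
time_s: 11.62
position: [0.4436, 0.1642, 0.0148]
tcp_rot: [[0.181, 0.984, 0.001], [0.984, -0.181, 0.0], [0.0, 0.0, -1.0]]
contact_force: [-4.2, 0.0, 4.4]
opening: 0.0111
```

```bash
python3 - <<'E'
from h import *
for i in range(1):
    s=robot.get_state();print(s["time_s"],s["position"],s["contact_force"],s["ft_torque"])
E
```

```text
11.6167 [0.44358557 0.16418779 0.01477853] [-4.22256821  0.04140404  4.39282298] [-0.20234408  0.63942223 -0.00726433]
```

Touched down (fz +4.4 N). Ease off 0.75 mm to unload, then slide 45 mm along tool +y.

>>> send_rows --targets '[0,0,-0.03,0,0,0,0,0.05,-0.03,0,0,0,0,0.15,-0.03,0,0,0,0,0.3,-0.03,0,0,0,0,0.45,-0.03,0,0,0,0,0.6,-0.03,0,0,0,0,0.75,-0.03,0,0,0,0,0.9,-0.03,0,0,0]'

```text
time_s: 12.28
position: [0.4661, 0.16, 0.0147]
tcp_rot: [[0.181, 0.984, -0.0], [0.984, -0.181, 0.0], [0.0, -0.0, -1.0]]
contact_force: [-4.1, -0.4, 4.6]
opening: 0.0108
```

>>> send_rows --targets '[0,0.15,0,0,0,0,0,0.3,0,0,0,0,0,0.45,0,0,0,0,0,0.6,0,0,0,0,0,0.7,0,0,0,0,0,0.78,0,0,0,0,0,0.8,0,0,0,0,0,0.8,0,0,0]'

```text
validation failed for argument at $.ta...
```

```bash
cat >st.py <<'E'
from h import *
s=robot.get_state();R=Rd(-10.4)
p0=np.array([0.4436,0.1642,0.0148])
print("t",s["time_s"],"op",round(s["opening"],4),"along/across/z mm",((s["position"]-p0)@np.c_[R[:,1],R[:,0],[0,0,1]]*1000).round(2),"F tool y,x,up",(s["contact_force"]@np.c_[R[:,1],R[:,0],[0,0,1]]).round(1))
E
python3 st.py; python3 - <<'E'
from h import *
a=robot.camera("side");cv2.imwrite("pics/c9.png",cv2.resize(a[170:280,230:350],None,fx=5,fy=5,interpolation=cv2.INTER_CUBIC))
E
```

```text
t 12.2833 op 0.0108 along/across/z mm [22.86 -0.07 -0.05] F tool y,x,up [-3.9 -1.1  4.6]
```

View pics/c9.png

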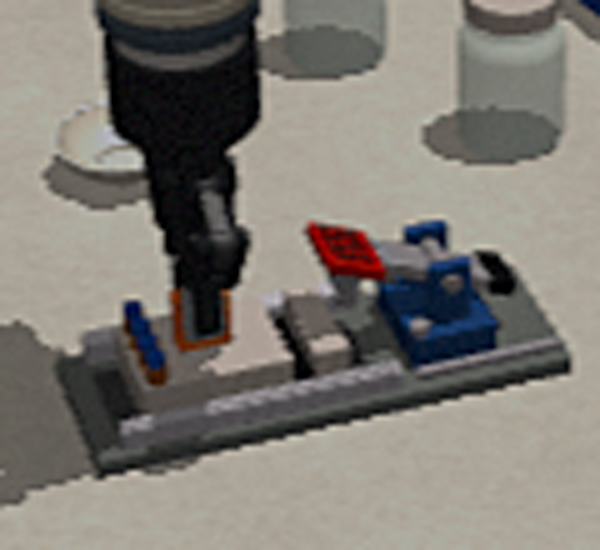

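Slid 22.9 mm. The second call was refused and caused no motion. Continuing, a bit lighter on the floor.

>>> send_rows --targets '[0,0.1,-0.03,0,0,0,0,0.25,-0.03,0,0,0,0,0.4,-0.03,0,0,0,0,0.55,-0.03,0,0,0,0,0.7,-0.03,0,0,0,0,0.8,-0.03,0,0,0,0,0.85,-0.03,0,0,0,0,0.85,-0.03,0,0,0]'

```text
time_s: 13.0
position: [0.4866, 0.156, 0.015]
tcp_rot: [[0.181, 0.984, -0.0], [0.984, -0.181, -0.0], [-0.0, -0.0, -1.0]]
contact_force: [0.8, -0.1, -3.0]
opening: 0.0112
```

```bash
python3 st.py; python3 - <<'E'
from h import *
a=robot.camera("side");cv2.imwrite("pics/c10.png",cv2.resize(a[170:280,230:350],None,fx=5,fy=5,interpolation=cv2.INTER_CUBIC))
E
```

```text
t 13.0 op 0.0112 along/across/z mm [43.81 -0.28  0.17] F tool y,x,up [ 0.8  0.  -3. ]
```

View pics/c10.png

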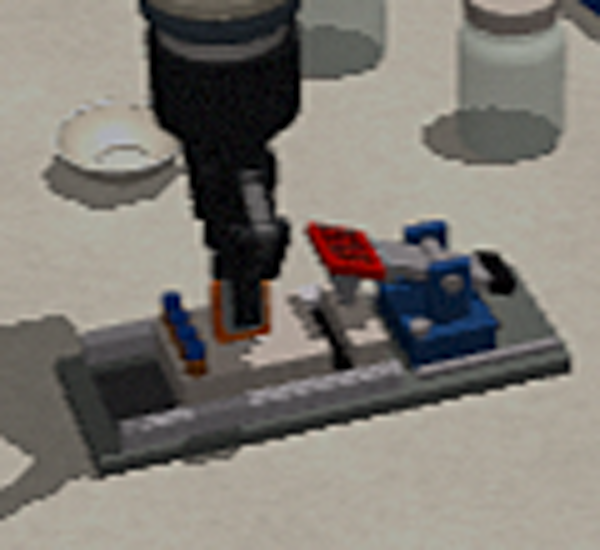

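No stop contact yet. Now only the weight is carried, so forward force will show the stop clearly. Creep 0.5 mm per row.

>>> send_rows --targets '[0,0.02,0,0,0,0,0,0.04,0,0,0,0,0,0.06,0,0,0,0,0,0.08,0,0,0,0,0,0.1,0,0,0,0,0,0.12,0,0,0,0,0,0.14,0,0,0,0,0,0.16,0,0,0,0]'

```text
time_s: 13.72
position: [0.4905, 0.1554, 0.0154]
tcp_rot: [[0.181, 0.984, 0.0], [0.984, -0.181, -0.0], [-0.0, 0.0, -1.0]]
contact_force: [-0.5, -0.5, -1.9]
opening: 0.0109
```

```bash
python3 st.py
```

```text
t 13.7167 op 0.0109 along/across/z mm [47.71 -0.16  0.57] F tool y,x,up [-0.4 -0.6 -1.9]
```

>>> send_rows --targets '[0,0.02,0,0,0,0,0,0.04,0,0,0,0,0,0.06,0,0,0,0,0,0.08,0,0,0,0,0,0.1,0,0,0,0,0,0.12,0,0,0,0,0,0.14,0,0,0,0,0,0.14,0,0,0,0]'

```text
time_s: 14.38
position: [0.494, 0.1548, 0.0153]
tcp_rot: [[0.181, 0.984, 0.0], [0.984, -0.181, -0.0], [-0.0, 0.0, -1.0]]
contact_force: [-0.6, -0.6, -1.7]
opening: 0.011
```

```bash
python3 st.py
```

```text
t 14.3833 op 0.011 along/across/z mm [51.24 -0.16  0.54] F tool y,x,up [-0.5 -0.7 -1.7]
```

>>> send_rows --targets '[0,0.02,0,0,0,0,0,0.04,0,0,0,0,0,0.06,0,0,0,0,0,0.07,0,0,0,0,0,0.08,0,0,0,0,0,0.09,0,0,0,0,0,0.1,0,0,0,0,0,0.1,0,0,0,0]'

```text
time_s: 15.05
position: [0.4964, 0.1544, 0.0153]
tcp_rot: [[0.181, 0.984, 0.0], [0.984, -0.181, -0.0], [0.0, 0.0, -1.0]]
contact_force: [0.6, 0.4, -2.8]
opening: 0.0111
```

```bash
python3 st.py
```

```text
t 15.05 op 0.0111 along/across/z mm [53.68 -0.14  0.54] F tool y,x,up [ 0.5  0.5 -2.8]
```

>>> send_rows --targets '[0,0.02,0,0,0,0,0,0.03,0,0,0,0,0,0.04,0,0,0,0,0,0.05,0,0,0,0,0,0.06,0,0,0,0,0,0.07,0,0,0,0,0,0.08,0,0,0,0,0,0.08,0,0,0,0]'

```text
time_s: 15.72
position: [0.4983, 0.154, 0.0154]
tcp_rot: [[0.181, 0.984, 0.0], [0.984, -0.181, -0.0], [0.0, 0.0, -1.0]]
contact_force: [0.9, 0.1, -2.4]
opening: 0.0112
```

```bash
python3 st.py
```

```text
t 15.7167 op 0.0112 along/across/z mm [55.68 -0.13  0.55] F tool y,x,up [ 0.8  0.3 -2.4]
```

>>> send_rows --targets '[0,0.02,0,0,0,0,0,0.03,0,0,0,0,0,0.04,0,0,0,0,0,0.05,0,0,0,0,0,0.06,0,0,0,0,0,0.07,0,0,0,0,0,0.08,0,0,0,0,0,0.08,0,0,0,0]'

```text
time_s: 16.38
position: [0.4995, 0.1538, 0.0152]
tcp_rot: [[0.181, 0.984, -0.002], [0.984, -0.181, 0.0], [-0.0, -0.002, -1.0]]
contact_force: [-4.7, 1.8, 0.1]
opening: 0.0107
```

```bash
python3 st.py
```

```text
t 16.3833 op 0.0107 along/across/z mm [56.85 -0.13  0.44] F tool y,x,up [-4.9  1.   0.1]
```

Contact at 56.9 mm, −4.9 N. Check visually that it's the stop and not gripper against paddle.

```bash
python3 - <<'E'
from h import *
a=robot.camera("side");b=robot.camera("scene");
cv2.imwrite("pics/c11.png",np.hstack([cv2.resize(a[170:270,260:350],None,fx=5,fy=5,interpolation=cv2.INTER_CUBIC),cv2.resize(b[160:260,340:410],None,fx=5,fy=5,interpolation=cv2.INTER_CUBIC)]))
E
```

```text
(no output)
```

View pics/c11.png

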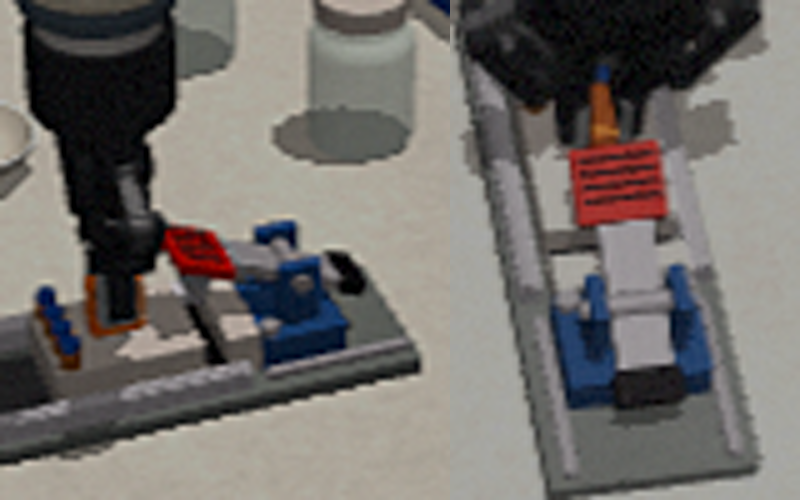

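```bash
python3 - <<'E'
from h import *
R=Rd(-10.4)
for i in range(3):
    s=robot.get_state();print(s["time_s"],s["contact_force"].round(2),s["ft_torque"].round(3),"F y,x,z",(s["contact_force"]@np.c_[R[:,1],R[:,0],[0,0,1]]).round(2),"T y,x,z",(s["ft_torque"]@np.c_[R[:,1],R[:,0],[0,0,1]]).round(3)); 
a=robot.camera("wrist");cv2.imwrite("pics/w12.png",a)
s=robot.get_state();print(s["contact_force"],s["ft_torque"])
# paddle edge location vs tool, dock z
d=[0.52608493,0.14879504,-0.18340261]
c,sn=np.cos(d[2]),np.sin(d[2]);v=s["position"][:2]-d[:2];print("tool in dock",c*v[0]+sn*v[1],-sn*v[0]+c*v[1])
E
```

```text
16.4833 [-4.67  1.14 -0.69] [0.159 0.787 0.011] F y,x,z [-4.8   0.28 -0.69] T y,x,z [0.014 0.803 0.011]
16.4833 [-4.67  1.14 -0.69] [0.159 0.787 0.011] F y,x,z [-4.8   0.28 -0.69] T y,x,z [0.014 0.803 0.011]
16.4833 [-4.67  1.14 -0.69] [0.159 0.787 0.011] F y,x,z [-4.8   0.28 -0.69] T y,x,z [0.014 0.803 0.011]
[-5.01670693  1.32466705 -0.11008318] [ 0.1048691   0.80485159 -0.0380931 ]
tool in dock -0.02703895822321065 9.745825072672229e-05
```

View pics/w12.png

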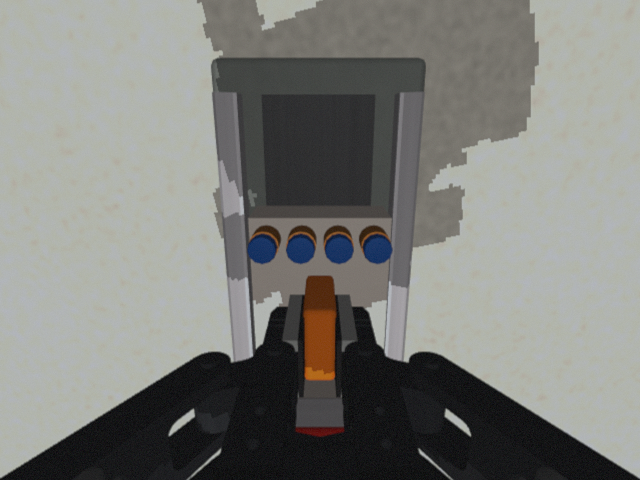

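```bash
python3 - <<'E'
from h import *
b=robot.camera("scene");a=robot.camera("side");cv2.imwrite("pics/scene12.png",b);cv2.imwrite("pics/side12.png",a)
cv2.imwrite("pics/c12.png",np.hstack([cv2.resize(b[195:235,362:402],None,fx=10,fy=10,interpolation=cv2.INTER_CUBIC),cv2.resize(a[205:245,285:325],None,fx=10,fy=10,interpolation=cv2.INTER_CUBIC)]))
E
```

```text
(no output)
```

View pics/c12.png

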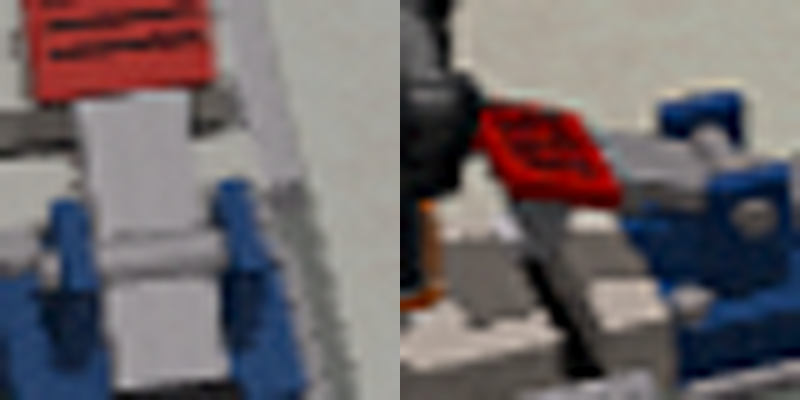

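Side view: the cassette's rear edge meets the blue block at crop (675,330) with no gap. The force moment (0.80 Nm / 4.8 N ≈ 0.17 m below the wrist) also points to a low contact, so this is the stop. A touch more push and down, then let go.

>>> send_rows --targets '[0,0.01,0,0,0,0,0,0.02,0.01,0,0,0,0,0.02,0.02,0,0,0,0,0.02,0.02,0,0,0,0,0.02,0.02,0,0,0,0,0.02,0.02,0,0,0,0,0.02,0.02,0,0,0,0,0.02,0.02,0,0,0]'

```text
time_s: 17.3
position: [0.4995, 0.1539, 0.015]
tcp_rot: [[0.18, 0.984, -0.003], [0.984, -0.18, 0.0], [-0.0, -0.003, -1.0]]
contact_force: [-7.9, 0.6, 1.5]
opening: 0.0111
```

```bash
python3 st.py
```

```text
t 17.3 op 0.0111 along/across/z mm [56.84 -0.08  0.15] F tool y,x,up [-7.9 -0.9  1.5]
```

Rigid: 7.9 N with no further travel. Relax the push by 1 mm, still in contact, then open.

>>> send_rows --targets '[0,-0.02,0,0,0,0,0,-0.04,0,0,0,0,0,-0.04,0,0,0,0,0,-0.04,0,0,0,0,0,-0.04,0,0,0,0,0,-0.04,0,0,0,0,0,-0.04,0,0,0,0,0,-0.04,0,0,0,0]'

```text
time_s: 17.97
position: [0.4995, 0.1539, 0.0149]
tcp_rot: [[0.181, 0.984, -0.001], [0.984, -0.181, 0.0], [0.0, -0.001, -1.0]]
contact_force: [-5.5, 0.5, 0.5]
opening: 0.0112
```

```bash
python3 st.py
```

```text
t 17.9667 op 0.0112 along/across/z mm [56.86 -0.06  0.08] F tool y,x,up [-5.5 -0.5  0.5]
```

>>> send_rows --targets '[0,0,0,0,0,0,0,0,0,0,0,0,0,0,0,0,0,0,0,0,0,0,0,0,0,0,0,0,0,0,0,0,0,0,0,0,0,0,0,0,0,0,0,0,0,0,0,0]' --gripper 0.6

```text
time_s: 18.63
position: [0.4999, 0.1537, 0.0149]
tcp_rot: [[0.181, 0.984, 0.0], [0.984, -0.181, -0.0], [-0.0, 0.0, -1.0]]
contact_force: [-0.1, -0.1, 0.2]
opening: 0.0342
```

```bash
python3 st.py;  python3 - <<'E'
from h import *
b=robot.camera("scene");a=robot.camera("side")
cv2.imwrite("pics/c13.png",np.hstack([cv2.resize(b[165:245,345:405],None,fx=6,fy=6,interpolation=cv2.INTER_CUBIC),cv2.resize(a[165:245,270:340],None,fx=6,fy=6,interpolation=cv2.INTER_CUBIC)]))
E
```

```text
t 18.6333 op 0.0342 along/across/z mm [57.22 -0.16  0.06] F tool y,x,up [-0.1 -0.2  0.2]
```

View pics/c13.png

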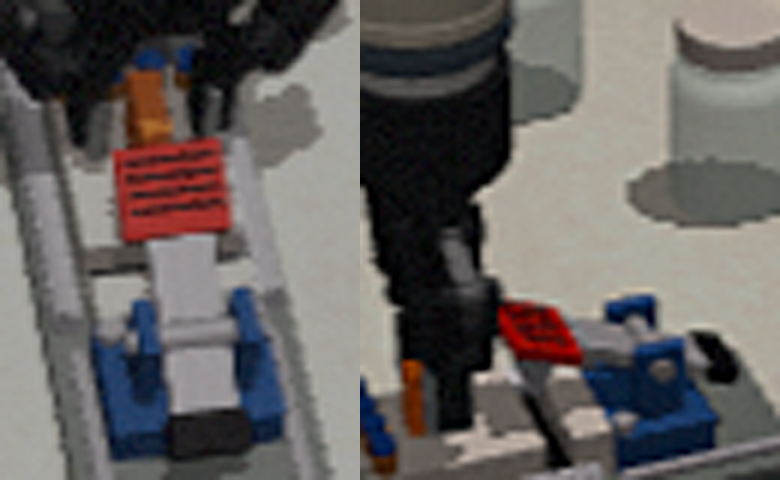

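The cassette is released, forces are zero, and it stays against the block. Rising straight up.

>>> send_rows --targets '[0,0,-0.2,0,0,0,0,0,-0.6,0,0,0,0,0,-1.1,0,0,0,0,0,-1.7,0,0,0,0,0,-2.3,0,0,0,0,0,-2.9,0,0,0,0,0,-3.4,0,0,0,0,0,-3.6,0,0,0]'

```text
time_s: 19.4
position: [0.5011, 0.154, 0.1086]
tcp_rot: [[0.181, 0.984, 0.005], [0.984, -0.181, 0.001], [0.002, 0.004, -1.0]]
contact_force: [0.0, 0.6, 0.4]
opening: 0.0347
```

>>> send_rows --targets '[0,0,-0.4,0,0,0,0,0,-0.4,0,0,0,0,0,-0.4,0,0,0,0,0,-0.4,0,0,0,0,0,-0.4,0,0,0,0,0,-0.4,0,0,0,0,0,-0.4,0,0,0,0,0,-0.4,0,0,0]' --gripper 1 --grip_force 30

```text
time_s: 20.07
position: [0.4996, 0.1537, 0.1144]
tcp_rot: [[0.181, 0.984, -0.001], [0.984, -0.181, -0.0], [-0.0, -0.001, -1.0]]
contact_force: [-0.7, -0.2, -0.0]
opening: 0.0001
```

```bash
python3 st.py; python3 - <<'E'
from h import *
import pickle
s=robot.get_state();pickle.dump(s,open("s14.pkl","wb"));cv2.imwrite("pics/w14.png",robot.camera("wrist"));b=robot.camera("scene");a=robot.camera("side")
cv2.imwrite("pics/c14.png",np.hstack([cv2.resize(b[145:265,335:405],None,fx=5,fy=5,interpolation=cv2.INTER_CUBIC),cv2.resize(a[145:265,250:340],None,fx=5,fy=5,interpolation=cv2.INTER_CUBIC)]))
E
```

```text
t 20.0667 op 0.0001 along/across/z mm [56.97 -0.21 99.64] F tool y,x,up [-0.6 -0.3 -0. ]
```

View pics/w14.png

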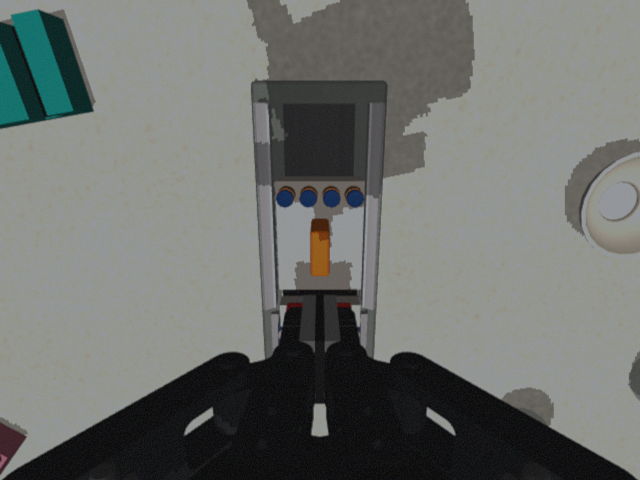

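View pics/c14.png

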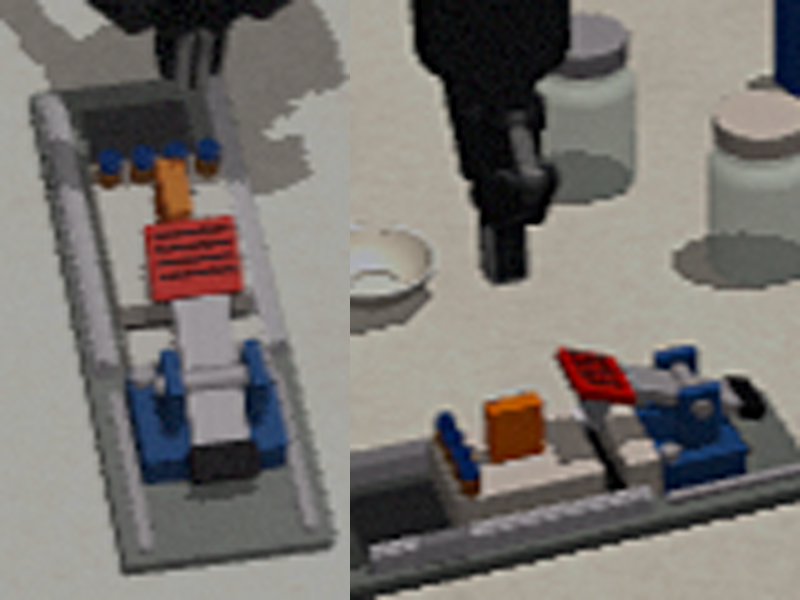

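The cassette is home against the block with the rocker still open. Compute the true tip height along the tool axis and the paddle's position.

```bash
python3 - <<'E'
from h import *
s=robot.get_state();p=s["position"];R=s["tcp_rot"]
for dz in(0,-.02,-.025,-.03,-.035,-.04):
    q=p+R@np.array([0,0,dz]); u=proj("side",q)[0];v=proj("scene",q)[0]
    print(dz,"side crop",((u-[250,145]+.5)*5).round(0)+[350,0],"scene crop",((v-[335,145]+.5)*5).round(0))
# triangulate paddle corners: scene crop / side crop
def ray(n,uv):
    c=C[n];M=c["cam_to_world"];d=M[:3,:3]@np.linalg.solve(c["camera_matrix"],[*uv,1]);return M[:3,3],d/np.linalg.norm(d)
def tri(a,b):
    (o1,d1),(o2,d2)=ray("scene",px(a,5,335,145)),ray("side",px((b[0]-350,b[1]),5,250,145))
    A=np.c_[d1,-d2];t=np.linalg.lstsq(A,o2-o1,rcond=None)[0];return (o1+t[0]*d1+o2+t[1]*d2)/2,np.linalg.norm(o1+t[0]*d1-o2-t[1]*d2)
for nm,a,b in[("edge -y",(145,227),(580,400)),("edge +y",(235,216),(558,350)),("base -y",(152,300),(600,402)),("base +y",(242,291),(630,366))]:
    P,e=tri(a,b);print(nm,P.round(4),"gap",round(e,4),"in tool mm",((P-p)@R*1000).round(1))
E
```

```text
0 side crop [506. 334.] scene crop [182. 121.]
-0.02 side crop [504. 302.] scene crop [185.  91.]
-0.025 side crop [504. 293.] scene crop [185.  84.]
-0.03 side crop [504. 285.] scene crop [186.  76.]
-0.035 side crop [503. 276.] scene crop [187.  69.]
-0.04 side crop [503. 268.] scene crop [188.  61.]
edge -y [0.5264 0.1284 0.0808] gap 0.0031 in tool mm [-20.1  30.8  34. ]
edge +y [0.5353 0.1668 0.0851] gap 0.0006 in tool mm [19.3 32.6 29.6]
base -y [0.5461 0.1297 0.0651] gap 0.0143 in tool mm [-15.3  49.9  49.6]
base +y [0.5684 0.1559 0.0729] gap 0.0085 in tool mm [14.5 67.1 41.8]
```

Tips sit about 32 mm behind the reported TCP. The paddle's free edge is at tool y ≈ +31, so its middle is ≈ +47 and contact comes after about 64 mm of descent. Move over it and go down 54 mm.

>>> send_rows --targets '[0,0.3,0,0,0,0,0,0.9,0,0,0,0,0,1.5,0,0,0,0,0,1.9,0.1,0,0,0,0,1.9,0.5,0,0,0,0,1.9,1.0,0,0,0,0,1.9,1.4,0,0,0,0,1.9,1.6,0,0,0]'

```text
time_s: 20.88
position: [0.5447, 0.145, 0.0716]
tcp_rot: [[0.18, 0.984, -0.004], [0.984, -0.18, -0.001], [-0.002, -0.004, -1.0]]
contact_force: [-0.7, -0.5, -0.1]
opening: -0.0001
```

>>> send_rows --targets '[0,0,0.1,0,0,0,0,0,0.2,0,0,0,0,0,0.3,0,0,0,0,0,0.4,0,0,0,0,0,0.5,0,0,0,0,0,0.55,0,0,0,0,0,0.55,0,0,0,0,0,0.55,0,0,0]'

```text
time_s: 21.55
position: [0.5465, 0.1452, 0.0612]
tcp_rot: [[0.181, 0.984, 0.0], [0.984, -0.181, 0.0], [0.0, 0.0, -1.0]]
contact_force: [0.9, 0.2, -0.2]
opening: -0.0002
```

```bash
python3 st.py; python3 - <<'E'
from h import *
b=robot.camera("scene");a=robot.camera("side")
cv2.imwrite("pics/c15.png",np.hstack([cv2.resize(b[145:265,335:405],None,fx=5,fy=5,interpolation=cv2.INTER_CUBIC),cv2.resize(a[145:265,250:340],None,fx=5,fy=5,interpolation=cv2.INTER_CUBIC)]))
E
```

```text
t 21.55 op -0.0002 along/across/z mm [104.69  -0.13  46.39] F tool y,x,up [ 0.8  0.4 -0.2]
```

View pics/c15.png

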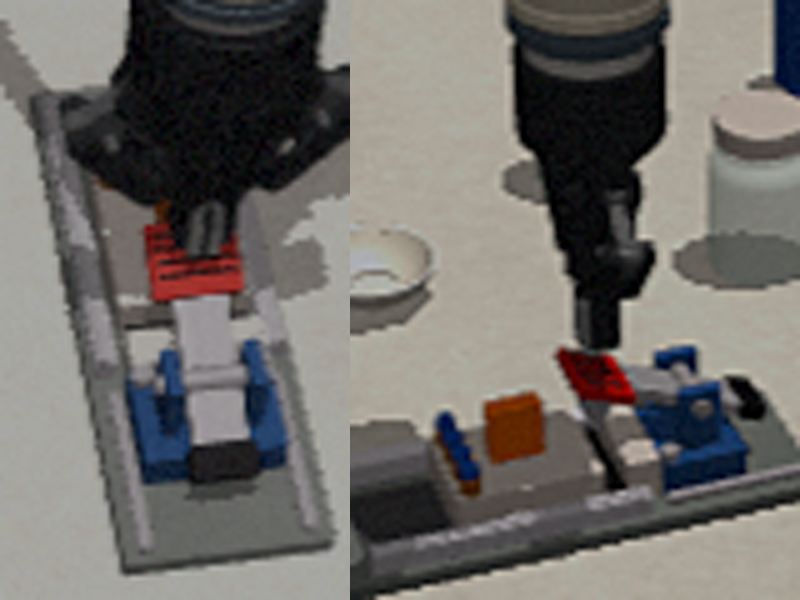

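Fingertips are just above the paddle, centred over it. Continue down and start creeping.

>>> send_rows --targets '[0,0,0.06,0,0,0,0,0,0.12,0,0,0,0,0,0.18,0,0,0,0,0,0.24,0,0,0,0,0,0.29,0,0,0,0,0,0.33,0,0,0,0,0,0.36,0,0,0,0,0,0.38,0,0,0]'

```text
time_s: 22.32
position: [0.5464, 0.1452, 0.0514]
tcp_rot: [[0.181, 0.984, -0.0], [0.984, -0.181, -0.0], [-0.0, -0.0, -1.0]]
contact_force: [0.6, 0.5, -0.4]
opening: -0.0001
```

```bash
python3 st.py
```

```text
t 22.3167 op -0.0001 along/across/z mm [104.57  -0.16  36.62] F tool y,x,up [ 0.5  0.6 -0.4]
```

>>> send_rows --targets '[0,0,0.02,0,0,0,0,0,0.04,0,0,0,0,0,0.06,0,0,0,0,0,0.08,0,0,0,0,0,0.1,0,0,0,0,0,0.11,0,0,0,0,0,0.12,0,0,0,0,0,0.12,0,0,0]'

```text
time_s: 22.98
position: [0.547, 0.1453, 0.0496]
tcp_rot: [[0.181, 0.984, 0.002], [0.984, -0.181, 0.0], [0.001, 0.001, -1.0]]
contact_force: [-1.1, 0.1, 5.5]
opening: 0.0002
```

```bash
python3 st.py
```

```text
t 22.9833 op 0.0002 along/across/z mm [1.0507e+02 3.0000e-02 3.4840e+01] F tool y,x,up [-1.1 -0.1  5.5]
```

Contact with 5.5 N. Pressing on in small steps.

>>> send_rows --targets '[0,0,0.02,0,0,0,0,0,0.04,0,0,0,0,0,0.06,0,0,0,0,0,0.07,0,0,0,0,0,0.08,0,0,0,0,0,0.09,0,0,0,0,0,0.1,0,0,0,0,0,0.1,0,0,0]'

```text
time_s: 23.65
position: [0.5464, 0.1453, 0.0459]
tcp_rot: [[0.181, 0.984, -0.0], [0.984, -0.181, 0.0], [0.0, -0.0, -1.0]]
contact_force: [-0.9, 1.0, 3.2]
opening: 0.0001
```

```bash
python3 st.py
```

```text
t 23.65 op 0.0001 along/across/z mm [ 1.0455e+02 -3.0000e-02  3.1130e+01] F tool y,x,up [-1.   0.8  3.2]
```

>>> send_rows --targets '[0,0,0.03,0,0,0,0,0,0.06,0,0,0,0,0,0.09,0,0,0,0,0,0.12,0,0,0,0,0,0.14,0,0,0,0,0,0.15,0,0,0,0,0,0.16,0,0,0,0,0,0.16,0,0,0]'

```text
time_s: 24.32
position: [0.5464, 0.1451, 0.0418]
tcp_rot: [[0.181, 0.984, -0.0], [0.984, -0.181, -0.0], [-0.0, -0.0, -1.0]]
contact_force: [0.1, -0.0, 1.7]
opening: -0.0002
```

```bash
python3 st.py
```

```text
t 24.3167 op -0.0002 along/across/z mm [104.55  -0.25  27.02] F tool y,x,up [0.1 0.  1.7]
```

>>> send_rows --targets '[0,0,0.03,0,0,0,0,0,0.06,0,0,0,0,0,0.09,0,0,0,0,0,0.12,0,0,0,0,0,0.14,0,0,0,0,0,0.15,0,0,0,0,0,0.16,0,0,0,0,0,0.16,0,0,0]'

```text
time_s: 24.98
position: [0.5464, 0.1451, 0.0379]
tcp_rot: [[0.181, 0.984, -0.0], [0.984, -0.181, -0.0], [-0.0, -0.0, -1.0]]
contact_force: [-0.6, 0.0, 0.4]
opening: -0.0001
```

```bash
python3 st.py;  python3 - <<'E'
from h import *
b=robot.camera("scene");a=robot.camera("side")
cv2.imwrite("pics/c16.png",np.hstack([cv2.resize(b[145:265,335:405],None,fx=5,fy=5,interpolation=cv2.INTER_CUBIC),cv2.resize(a[145:265,250:340],None,fx=5,fy=5,interpolation=cv2.INTER_CUBIC)]))
E
```

```text
t 24.9833 op -0.0001 along/across/z mm [104.58  -0.19  23.1 ] F tool y,x,up [-0.6 -0.1  0.4]
```

View pics/c16.png

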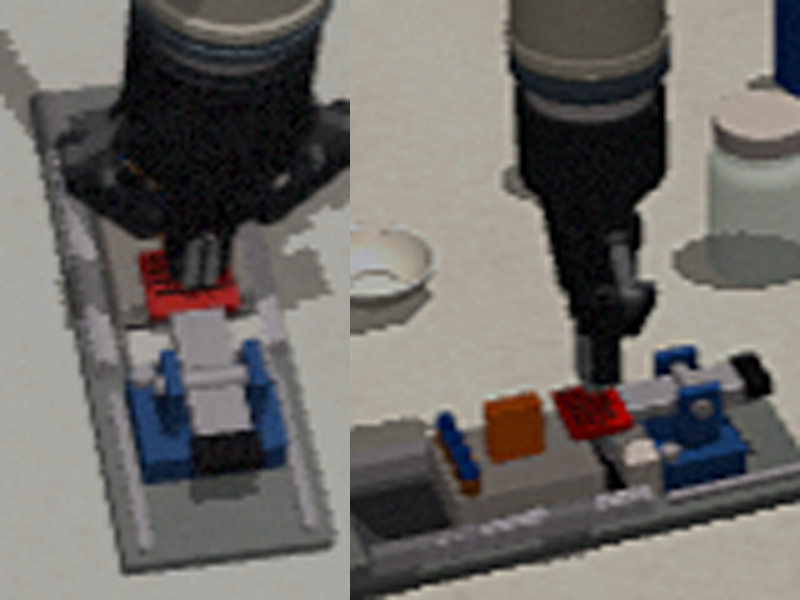

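The force dropped to zero and the paddle now lies level, so it has snapped over. Retreat upward and check.

>>> send_rows --targets '[0,0,-0.3,0,0,0,0,0,-0.9,0,0,0,0,0,-1.6,0,0,0,0,0,-2.4,0,0,0,0,0,-3.2,0,0,0,0,0,-4.0,0,0,0,0,0,-4.7,0,0,0,0,0,-5.0,0,0,0]'

```text
time_s: 25.75
position: [0.5476, 0.1454, 0.1671]
tcp_rot: [[0.181, 0.984, 0.005], [0.984, -0.181, 0.001], [0.002, 0.005, -1.0]]
contact_force: [-0.2, -0.3, 0.4]
opening: -0.0001
```

>>> send_rows --targets '[0,-0.8,0,0,0,0,0,-1.8,0,0,0,0,0,-2.8,0,0,0,0,0,-3.6,0,0,0,0,0,-4.0,0,0,0,0,0,-4.0,0,0,0,0,0,-4.0,0,0,0,0,0,-4.0,0,0,0,0]'

```text
time_s: 26.42
position: [0.4488, 0.1631, 0.163]
tcp_rot: [[0.181, 0.983, 0.0], [0.983, -0.181, -0.0], [-0.0, 0.0, -1.0]]
contact_force: [0.1, 0.3, 0.3]
opening: -0.0001
```

```bash
python3 st.py;  python3 - <<'E'
from h import *
b=robot.camera("scene");a=robot.camera("side");cv2.imwrite("pics/scene17.png",b);cv2.imwrite("pics/side17.png",a)
cv2.imwrite("pics/c17.png",np.hstack([cv2.resize(b[145:265,335:405],None,fx=5,fy=5,interpolation=cv2.INTER_CUBIC),cv2.resize(a[145:265,250:340],None,fx=5,fy=5,interpolation=cv2.INTER_CUBIC)]))
cv2.imwrite("pics/w17.png",robot.camera("wrist"))
E
```

```text
t 26.4167 op -0.0001 along/across/z mm [  5.35  -0.18 148.19] F tool y,x,up [0.  0.3 0.3]
```

View pics/c17.png

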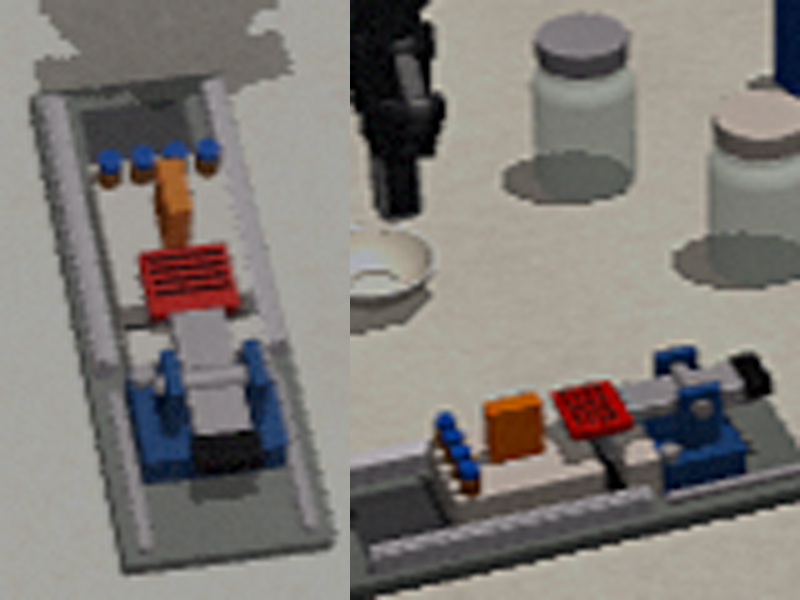

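View pics/side17.png

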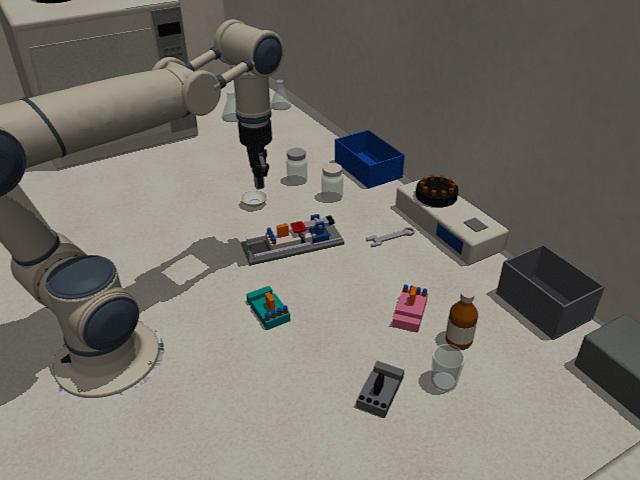

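Paddle is level and the cassette still home; the bystanders are where they were. I'll check the rocker angle numerically by comparing the paddle corners with the closed and held-up predictions.

```bash
python3 - <<'E'
from h import *
d=[0.52608493,0.14879504,-0.18340261]
for off in(-2,0):
  for th in(0,.25,.4):
    t=.4-th
    for r,y in((70,-20),(70,20),(36,-20),(36,20)):
        P=T2(d,[[(70+off-r*np.cos(t))/1e3,y/1e3,(58+r*np.sin(t))/1e3]])[0]
        u=(proj("scene",P)[0]-[335,145]+.5)*5; v=(proj("side",P)[0]-[250,145]+.5)*5+[350,0]
        print(off,th,(r,y),u.round(0),v.round(0))
E
```

```text
-2 0 (70, -20) [144. 224.] [577. 392.]
-2 0 (70, 20) [236. 213.] [554. 350.]
-2 0 (36, -20) [155. 301.] [636. 401.]
-2 0 (36, 20) [247. 289.] [611. 359.]
-2 0.25 (70, -20) [140. 237.] [569. 420.]
-2 0.25 (70, 20) [230. 227.] [546. 378.]
-2 0.25 (36, -20) [153. 307.] [631. 415.]
-2 0.25 (36, 20) [244. 296.] [607. 374.]
-2 0.4 (70, -20) [138. 250.] [568. 437.]
-2 0.4 (70, 20) [228. 239.] [545. 395.]
-2 0.4 (36, -20) [152. 313.] [631. 424.]
-2 0.4 (36, 20) [243. 302.] [607. 382.]
0 0 (70, -20) [145. 227.] [581. 391.]
0 0 (70, 20) [236. 216.] [557. 349.]
0 0 (36, -20) [156. 304.] [639. 400.]
0 0 (36, 20) [248. 293.] [615. 359.]
0 0.25 (70, -20) [141. 241.] [573. 419.]
0 0.25 (70, 20) [231. 230.] [550. 378.]
0 0.25 (36, -20) [154. 311.] [635. 414.]
0 0.25 (36, 20) [245. 300.] [611. 373.]
0 0.4 (70, -20) [139. 253.] [572. 436.]
0 0.4 (70, 20) [229. 243.] [549. 394.]
0 0.4 (36, -20) [153. 317.] [634. 423.]
0 0.4 (36, 20) [244. 306.] [610. 382.]
```

The observed corners, side (573,438)/(553,392) and scene (139,255)/(228,245), match the fully closed prediction (0.4) within about 4 crop px, under 1 image px. Held up on the deck would differ by about 15. Handing in.

```bash
python3 - <<'E'
from h import *
s=robot.get_state();print(s["time_s"],s["contact_force"].round(2));print(robot.close_job())
E
```

```text
26.5667 [ 0.53 -0.64 -0.2 ]
the job is handed in; nothing more can be done
None
```

The white cassette is in the dock, home against the blue stop, with the catch snapped shut and the gripper clear. I handed the job in at 26.6 s and it reported no verdict.

**What I did**
- I lifted the cassette by its orange fin and set it between the rails.
- I slid it 57 mm until it met the stop. The force rose to 7.9 N with no further travel.
- I let go and pressed the red paddle down with the closed fingers. The highest force I read was 5.5 N, and it fell to zero as the catch snapped over.
- I then backed the arm clear.

**Last checks**
- **Catch:** the paddle corners match the fully closed position in both fixed cameras, within about 1 image pixel. Held up on the deck, they would be about 3 pixels off.
- **Cassette:** it sits against the block with no visible gap.
- **Bystanders:** they look unmoved in the side view; I did not measure them.
- **Robot:** it touches nothing, and the force reading is about zero.

**What failed or disagreed**
- **Fingertips:** they sit about 30 mm short of the reported TCP, so my first grip closed above the fin. I saw this in the pictures, corrected for it, and nothing was disturbed.
- **Refused move:** one move call was refused whole as malformed and moved nothing.
- **Stop position:** touch put the block about 2 mm nearer the mouth than its middle setting. The closed paddle fitted a zero offset better, and the block's own edges suggested about 3.5 mm the other way. That is within the accuracy of my measurements.

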